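# Throw the mortar clamp's toggle lever with its bar

### The arm

A 7-joint arm with a two-finger parallel gripper is mounted at the origin on the work surface. World frame = base frame: x ahead of the robot, y to its left, z up, the work surface at z = 0. Lengths are in mm, angles in rad, forces in N, time in s.
With the tool pointing down it reaches from about 350 to 900 mm from the base axis. Payload 8.1 kg.
Tool frame: the origin (TCP) lies at the very end of the fingers, on their centre line; the grasp point (between the pads) lies 19 mm behind it; z points along the fingers, y is the direction in which the jaws open and shut (so a half turn about z gives the same grasp; the last joint's range is limited). The gripper opens to 85 mm and grips with 20 to 120 N. Pads are 22 mm wide; open, the fingers measure 114 mm over their backs; the gripper's body (76 mm by 85 mm) begins 54 mm behind the grasp point. The pads swing forward as they close: fully open they stand 13 mm farther back than shut.
Start: joints at [1.112, 0.434, 0.025, 1.573, -0.012, 1.134, -0.075], TCP at [217.69, -585.877, 231.323] pointing down, gripper open.
Joint ranges: [-2.62, 2.62], [-0.44, 2.09], [-1.27, 1.32], [0.08, 2.57], [-1.32, 4.46], [0.12, 2], [-2.74, 2.74]. Speed limits (rad/s): [2.22, 2.22, 3.01, 3.01, 3.14, 3.14, 3.14].

### API

Orientations are given as [roll, pitch, yaw] about the fixed x, y, z axes, in that order (R = Rz(yaw) Ry(pitch) Rx(roll)).
In Python, from plant import telemetry, optics, job gives the robot as it stands.
- The arm moves only by the tool apply_moves, never from a script. Its argument "plan" is a list of rows, each an object with "dp": the shift along the world's x, y, z in cm, a list of three; "twist": the turn, a rotation vector about the world's x, y, z in rad, a list of three. A call has 1 to 10 rows; each row is the pose to reach, as a shift and turn from the pose commanded when the call began; what a row does not reach only later rows make up. A row lasts 1/10 s, in which the tool goes at most 50 mm and 8.59 degrees, less where a joint would pass 70% of its speed; a pose out of reach is approached as far as the arm can. A call with a gripper value outside its range is refused whole. "fingers" is the gripper's target within -1 to 1 (shut at 1, half-way at 0, fully open at -1), set as the call begins (left out, the last holds). The fingers move at their own pace and stop on an object; "squeeze" is the grip in N (left out, the last holds). Time passes only in rows, so rows that repeat a pose let the fingers close. It gives the time, the measured TCP pose, the force and the opening at its end, in the units of the state.
- telemetry.state(): the state, without advancing time (a new reading comes with each control period).
- optics.grab_frame(name): name is "scene" or "top"; returns a dict with "img" (420x560x3 uint8, blue, green, red), "fovy" (degrees; the focal length in pixels is half the picture's height over the tangent of half this angle, whatever the lens; pixels are square), "cx", "cy" (the principal point, pixels), "extrinsics" (4x4, takes a point from camera to world coordinates). Camera axes: x right, y down, z forward; pixel columns grow to the right and rows downward; lengths in mm; the calibration is good to about 2 mm. A picture is of the moment at which its call begins. There is no depth.
- job.close_job(): hands the job in, once; it reports no verdict.
The state is a dict: "clock": time; "q": joint angles; "joint_velocities": joint speeds; "joint_efforts": joint torques, N m; "ee_pos": TCP position; "orientation": TCP orientation; "contact_force": force on the tool from outside, world axes, zero at the start; "ft_torque": the same for the moment, N m; "grip_width": finger opening in mm.
Only numpy, scipy, OpenCV 4.12 (cv2) and the standard library are available. Lean on these libraries where they do the work, as an engineer would, in place of code of your own. Each camera call takes 0.05 s, during which the arm holds its last target.

### The job

Lock the iron mortar in its clamp: take the socketed iron bar from its wooden rest, slip it all the way onto the stub of the open toggle lever, throw the lever clockwise (seen from above) over its dead point without letting it snap, and press it firmly home on its stop screw with about 15 N at the bar's handle for a moment, never more than 20 N. Then draw the bar off and lay it back level on its rest as it lay. Move the lever only with the bar, and leave everything else on the counter as it stands.

Things in the scene. Friction and masses are not known exactly. Their poses are not given: they have to be found in the camera images.
- clamp: Cast-iron mortar clamp bolted to the counter: a 140 x 320 x 16 mm plate with the lever's pivot post near one end and a squat iron mortar (132 mm across, top 101 mm above the counter) held at the other end, 175 mm from the pivot along +y. Origin: on the pivot's axis at counter height. z up.
- lever: Toggle lever on the clamp: a hub (44 mm across, top 71 mm above the counter) turning about the vertical pivot, with a level round stub along its own +x. Origin: on the pivot axis at counter height. A 24 mm thick shoulder reaches 40 mm from the pivot axis; the bare stub, 14 mm thick with a round end, goes on to 95 mm. Starts open, pointing 81 degrees clockwise of the clamp's +x.
- pivot (a point): On the pivot axis at the height of the stub (61 mm). The lever turns clockwise seen from above. Its spring resists with up to 1.05 N m, falling to nothing at the dead point 0.90 rad from open; beyond it the spring drives it on with up to 1.05 N m. Let go short of the dead point it flies back; let go beyond it but off the stop it snaps over (turning faster than 2.5 rad/s is a snap).
- stub_tip (a point): The rounded end of the lever's stub, on its axis, 95 mm from the pivot axis and 61 mm above the counter.
- tail (a point): Point in the lever's 14 mm wide tail, opposite the stub, 50 mm from the pivot axis: here the tail meets the stop screw. The spring alone presses it on the screw with 4 to 22 N. Sideways force at the bar's handle, 150 mm from the pivot axis, adds 1.7 to 3 times itself (a grip that twists against the bar takes some back): 15 N there gives 30 to 67 N here. Firmly home is over 28 N here; over 82 N is too hard.
- stop: Iron bracket with a brass stop screw on the clamp plate, beside the lever's tail. Origin: foot of the bracket on the plate. The screw's setting differs each time and is not reported: the lever comes to rest on it somewhere between 0.97 and 1.43 rad from open.
- bar: Loose dark iron bar, 225 mm long, about 0.35 kg, balanced near its origin. Origin: level with its underside, below the middle of its grip; +x along the bar to the mouth, z up; axis 13 mm above the origin. Handle 14 mm square from x = -105 to 40 mm, then a 26 mm square socket block to 105 mm; 26 mm square end block from -120 to -105 mm.
- bar_mouth (a point): Centre of the socket's open mouth, on the bar's axis at x = 105 mm. The square bore is 16 mm wide and 50 mm deep; fully on, the stub's end touches the bore's floor and the mouth is 45 mm from the pivot axis.
- rest: Fixed pale wooden rest: a 270 x 70 x 10 mm plank with two blocks, tops 34 mm high, at x = 80 and -112.5 mm (30 and 26 mm long), with side cheeks 8 mm high and 40 mm apart. The bar lies on both blocks, its x along the rest's x, its origin 34 mm above the rest's origin (on the counter). Between the blocks is room for fingers.
- pestle: Brass pestle lying on the counter, 168 mm long, 34 mm at its head. Bystander. Origin: middle of its head's end.
- jar: Blue-and-white porcelain jar with lid, 110 mm across, 135 mm high. Bystander. Origin: under its centre.
- weight_big: Bronze balance weight, 42 mm across, 30 mm high. Bystander. Origin: under its centre.
- weight_small: Bronze balance weight, 30 mm across, 22 mm high. Bystander. Origin: under its centre.
- cup: White porcelain cup, 72 mm across, 45 mm high. Bystander. Origin: under its centre.
- camphor_box: Closed camphorwood box with a hook latch, 146 x 226 x 96 mm. Bystander. Origin: under its centre.
Things that resemble listed ones, but are neither listed nor needed, are in the scene too. Of the things that look like the bar, the middle-sized one is meant.

How it is judged (in metres and radians):
On the way, in this order (a step that is already met when the one before it is completed fails the run):
1. the bar is fully on the stub of the still open lever (x of bar_mouth in the frame of lever between 0.03 and 0.055 m and distance between bar_mouth and lever below 0.085 m and distance of stub_tip from where it was at the start of the episode below 0.02 m), for 0.2 s.
2. the lever has been thrown past its dead point and pressed firmly home on its stop with the bar (over 28 N) (contact force between lever and stop above 28 N and x of bar_mouth in the frame of lever below 0.065 m and distance between bar_mouth and lever below 0.095 m), for 0.2 s.
At the end, for the whole second after the job is handed in: The lever is thrown over and its tail rests on the stop screw, held there by the spring (more than 3 N); the bar lies at rest on the wooden rest, level (within 0.08 rad), along it (within 0.15 rad) and within 25 mm of its middle (contact force between lever and stop above 3 N and angular speed of lever below 0.1 rad/s and z of bar in the frame of rest between 0.03 and 0.038 m and horizontal distance between bar and rest below 0.025 m and angle between the x axis of bar and the x axis of rest, either way round below 0.15 rad and angle between bar's own z axis and vertical below 0.08 rad and linear speed of bar below 0.02 m/s); the robot touches nothing.
It fails at once if the lever snaps (turns faster than 2.5 rad/s) (angular speed of lever above 2.5 rad/s).
It fails at once if the lever is forced against its stop (more than 82 N) (contact force between lever and stop above 82 N).
It fails at once if the fingers or arm push the lever directly (contact force between any of the fingers, the arm and lever above 2 N).
It fails at once if a bystander is moved by more than 30 mm (distance of any of pestle, jar, weight_big, weight_small, cup, camphor_box from where it was at the start of the episode above 0.03 m).
It also fails if it takes over 72 s, if anything falls off the work surface, if the arm or the gripper's body presses on something with over 40 N, if the wrist force passes 120 N, or if a joint passes its speed limit or range.

## Working session

There is one attempt and no reset: what is moved stays moved. The work goes in short steps, Python scripts to look and compute and a tool call to move; the robot and the scene stay as the last step left them, time stands still between calls to the robot, and variables do not carry over. Pictures are saved under pics/ and viewed, and the job is handed in when it is done.

Besides the shell and the picture viewer there is one more tool, called after "Request:" as name(argument=value, ...) on one line, values as JSON. apply_moves: Moves the arm, as the interface text tells. Its arguments: {"type":"object","properties":{"plan":{"type":"array","items":{"type":"object","properties":{"dp":{"type":"array","items":{"type":"number"}},"twist":{"type":"array","items":{"type":"number"}}}}},"fingers":{"type":"number"},"squeeze":{"type":"number"}},"required":["plan"]}

```bash
ls; mkdir -p pics; python3 - <<'E'
from plant import telemetry, optics, job
import cv2
print(telemetry.state())
for n in("scene","top"):
    f=optics.grab_frame(n); cv2.imwrite(f"pics/{n}0.png",f["img"]); print(n,f["fovy"],f["cx"],f["cy"],f["extrinsics"], [k for k in f])
E
```

```text
pics
{'clock': 0.0, 'q': array([ 1.11238514,  0.4352078 ,  0.02496773,  1.57413589, -0.01161309,
        1.13397954, -0.07506595]), 'joint_velocities': array([-0.00057817,  0.00049219,  0.00015071, -0.00193594,  0.00095708,
       -0.00098375, -0.00094488]), 'joint_efforts': array([ 9.89139444e-04, -6.70468712e+01,  1.02530926e+00, -3.16210520e+01,
        1.55200803e-02,  1.25603360e-02,  2.22794336e-05]), 'ee_pos': array([ 217.49057529, -585.38295386,  230.52033013]), 'orientation': array([-3.14001248e+00,  1.29531184e-04,  3.55774334e-01]), 'contact_force': array([0.54337141, 0.42216524, 0.01575619]), 'ft_torque': array([-0.01198561, -0.02557041, -0.06136463]), 'grip_width': 85.3383813091164}
scene 45.58945767458285 275.5431848358149 205.26903145502757 [[ 7.11451577e-01  4.84519367e-01 -5.08996696e-01  1.20144623e+03]
 [ 7.02631617e-01 -5.02888024e-01  5.03400880e-01 -7.24315294e+02]
 [-1.20608670e-02 -7.15782522e-01 -6.98219104e-01  1.06565009e+03]
 [ 0.00000000e+00  0.00000000e+00  0.00000000e+00  1.00000000e+00]] ['img', 'fovy', 'cx', 'cy', 'extrinsics']
top 52.6596669135981 277.2099098006889 205.8088233700102 [[-1.69048798e-02 -9.94450684e-01  1.03836709e-01  3.65351675e+02]
 [-9.99653763e-01  1.89043971e-02  1.83024283e-02 -8.51014634e+00]
 [-2.01638327e-02 -1.03491357e-01 -9.94425944e-01  1.29214741e+03]
 [ 0.00000000e+00  0.00000000e+00  0.00000000e+00  1.00000000e+00]] ['img', 'fovy', 'cx', 'cy', 'extrinsics']
```

View pics/scene0.png

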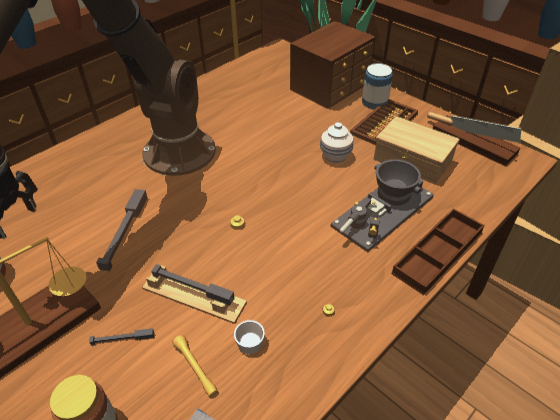

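View pics/top0.png

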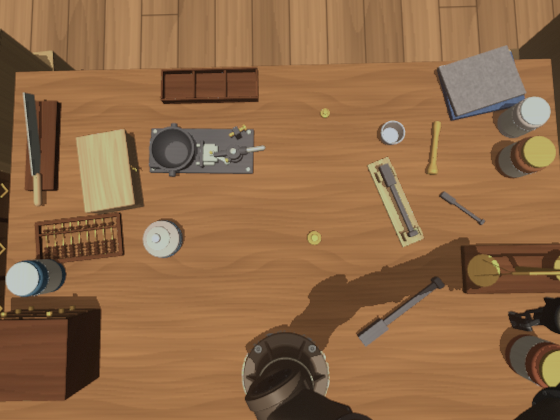

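The top view shows the bar on its rest near (397,202), with the socket end at (388,175), and the clamp at (200,150) with the stub pointing right to (264,149). I'll enlarge both areas.

```bash
cat > h.py <<'E'
import numpy as np, cv2
from plant import telemetry, optics, job
def cam(f):
    H=f["img"].shape[0]; fl=H/2/np.tan(np.radians(f["fovy"])/2); return fl,f["cx"],f["cy"],np.array(f["extrinsics"])
def ray(f,u,v,z):
    fl,cx,cy,E=cam(f); d=E[:3,:3]@np.array([(u-cx)/fl,(v-cy)/fl,1]); o=E[:3,3]; return o+d*(z-o[2])/d[2]
def proj(f,p):
    fl,cx,cy,E=cam(f); c=E[:3,:3].T@(np.asarray(p,float)-E[:3,3]); return np.array([cx+fl*c[0]/c[2],cy+fl*c[1]/c[2]])
def crop(f,u0,v0,w,h,s,name):
    im=f["img"][v0:v0+h,u0:u0+w]; im=cv2.resize(im,None,fx=s,fy=s,interpolation=cv2.INTER_CUBIC)
    for i in range(0,w,10): cv2.line(im,(i*s,0),(i*s,4 if i%50 else 10),(0,255,0),1)
    for i in range(0,h,10): cv2.line(im,(0,i*s),(4 if i%50 else 10,i*s),(0,255,0),1)
    cv2.imwrite("pics/"+name,im)
E
python3 - <<'E'
from h import *
f=optics.grab_frame("top"); crop(f,360,150,80,100,6,"t_bar.png"); crop(f,140,115,130,70,6,"t_clamp.png")
f=optics.grab_frame("scene"); crop(f,135,255,125,75,6,"s_bar.png"); crop(f,325,150,120,100,6,"s_clamp.png")
E
```

```text
(no output)
```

View pics/t_bar.png

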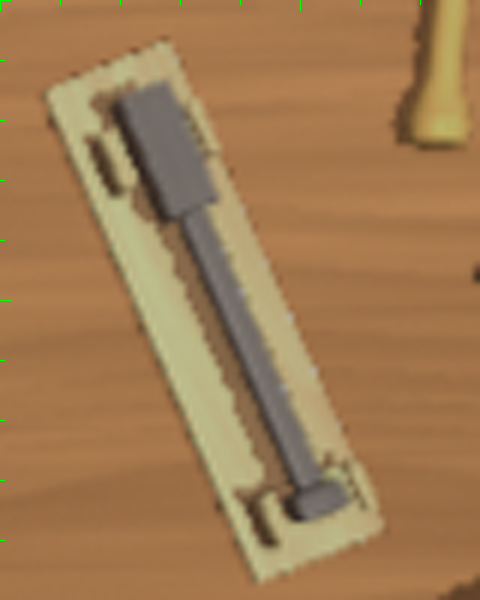

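View pics/t_clamp.png

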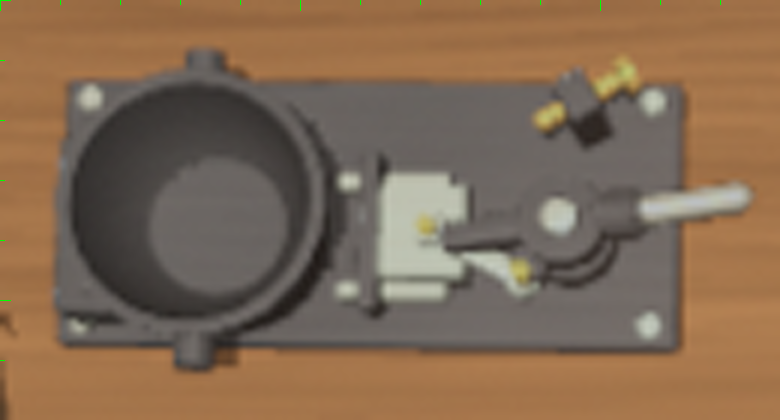

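View pics/s_bar.png

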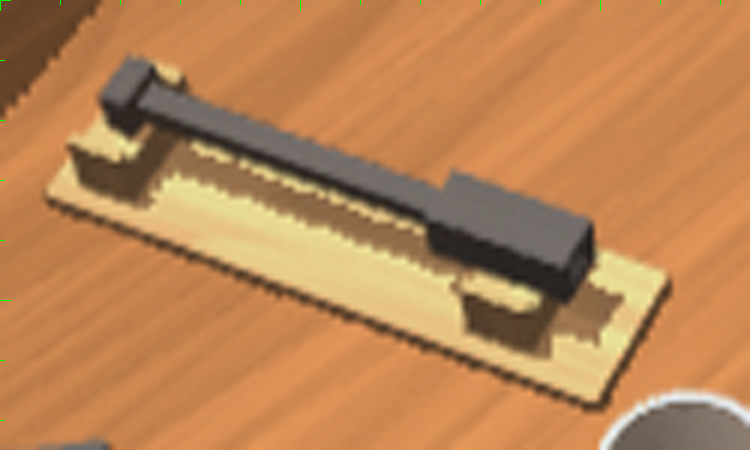

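View pics/s_clamp.png

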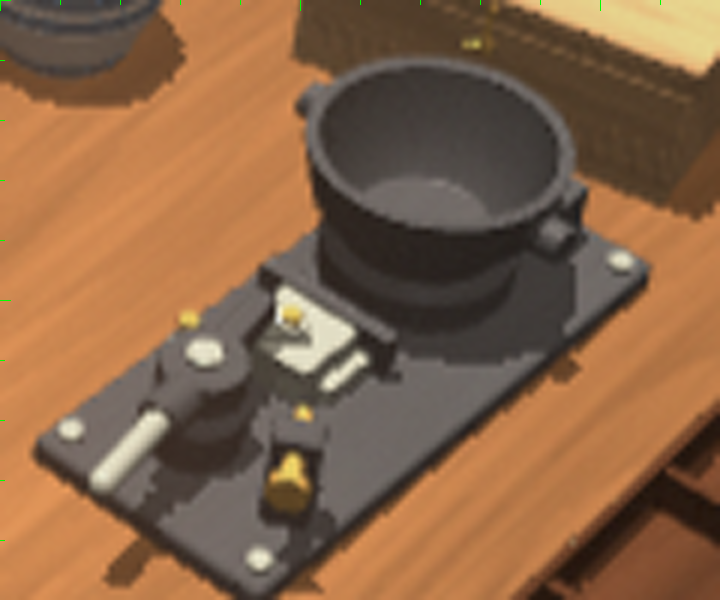

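```bash
cat > fit.py <<'E'
from h import *
from scipy.optimize import least_squares
T=optics.grab_frame("top"); S=optics.grab_frame("scene")
def px(o,x,y): return np.array([o[0]+(x+.5)/6-.5,o[1]+(y+.5)/6-.5])
def fit(obs,x0):
    def w(p,l): c,s=np.cos(p[2]),np.sin(p[2]); return np.array([p[0]+c*l[0]-s*l[1],p[1]+s*l[0]+c*l[1],l[2]])
    r=lambda p:np.concatenate([proj(f,w(p,l))-q for f,l,q in obs])
    o=least_squares(r,x0,x_scale=[10,10,.1],loss='soft_l1'); print(o.x, "res px"); print(np.round(r(o.x).reshape(-1,2),2)); return o.x
a=(360,150); b=(135,255)
for n,v in(("topbar px scale mm",ray(T,397,202,47)),("pivot",ray(T,233,151,71))): print(n,v)
# rest: +x to socket
pl=[(T,(135,35,10),px(a,45,93)),(T,(135,-35,10),px(a,168,40)),(T,(-135,-35,10),px(a,384,524)),(T,(-135,35,10),px(a,260,582)),
 (S,(-135,-35,10),px(b,45,190)),(S,(135,-35,10),px(b,600,400)),(S,(135,35,10),px(b,670,278))]
# which sides in S unknown -> residuals tell
p0=ray(T,397,202,10); e=ray(T,388,175,60)-ray(T,410,230,60); yaw=np.arctan2(e[1],e[0])
import itertools
print("rest top only"); r1=fit(pl[:4],[p0[0],p0[1],yaw])
print("rest both"); fit(pl,r1)
pl2=pl[:4]+[(S,(l[0],-l[1],l[2]),q) for f,l,q in pl[4:]]
print("rest both flipped"); fit(pl2,r1)
bb=[(T,(105,13,60),px(a,120,98)),(T,(105,-13,60),px(a,165,83)),(T,(40,-13,60),px(a,217,198)),(T,(40,13,60),px(a,168,218)),(S,(105,13,60),px(b,452,172)) ]
print("bar top"); r2=fit(bb[:4],r1)
c=(140,115); d=(325,150)
E
python3 fit.py
```

```text
topbar px scale mm [ 499.92489848 -337.5740158    47.        ]
pivot [657.29417083 141.1874842   71.        ]
rest top only
[ 5.07742523e+02 -3.41838746e+02  3.72873351e-01] res px
[[-0.55 -0.51]
 [ 0.01 -0.32]
 [ 0.7   0.82]
 [-0.12  0.08]]
rest both
[ 5.07742728e+02 -3.40663809e+02  3.69335028e-01] res px
[[-0.81 -0.59]
 [-0.22 -0.33]
 [ 0.17  0.93]
 [-0.67  0.11]
 [-0.69  0.75]
 [-0.53  0.91]
 [ 0.3  -0.76]]
rest both flipped
[ 5.07719433e+02 -3.45107419e+02  3.98256463e-01] res px
[[ -0.38   0.18]
 [ -0.06  -0.16]
 [  2.71   0.09]
 [  2.16  -0.11]
 [ 11.75 -16.89]
 [ 10.97 -21.36]
 [-12.48  21.22]]
bar top
[ 5.12257843e+02 -3.35198944e+02  3.52679425e-01] res px
[[-0.51 -0.1 ]
 [ 0.2  -0.79]
 [ 0.18  0.44]
 [ 0.08  0.32]]
```

```bash
cat >> fit.py <<'E'
# scene: block top corners
bb+=[(T,(-105,-13,60),px(a,340,481)),(T,(-120,13,60),px(a,290,510)),
 (S,(40,13,60),px(b,452,172)),(S,(105,13,60),px(b,593,222)),(S,(105,-13,60),px(b,572,268)),(S,(40,-13,60),px(b,430,215)),(S,(-120,-13,60),px(b,103,97)),(S,(-120,13,60),px(b,130,57))]
bb=[x for i,x in enumerate(bb) if i!=4]
print("bar all"); rb=fit(bb,r2)
# clamp: +y toward mortar, clamp +x?  lever open: 81deg cw of clamp +x
cl=[(T,x,px(c,*q)) for x,q in [((70,0,16),(70,83)),((70,1,16),(683,85)),((-70,1,16),(680,350)),((-70,0,16),(60,345))]]
P=[ray(T,*px(c,*q),16) for q in[(70,83),(683,85),(680,350),(60,345)]]
for i in range(4): print("plate",P[i].round(1),np.linalg.norm(P[i]-P[i-1]).round(1))
Q=[ray(S,*px(d,*q),16) for q in[(648,265),(255,590),(38,443)]]
for i in range(3): print("plateS",Q[i].round(1),np.linalg.norm(Q[i]-Q[i-1]).round(1))
print("pivot T",ray(T,*px(c,558,214),76),ray(T,*px(c,558,214),71),"S",ray(S,*px(d,205,352),76),ray(S,*px(d,205,352),71))
t1=ray(T,*px(c,748,195),61);t2=ray(S,*px(d,97,483),61); print("tip",t1,t2)
E
python3 fit.py | sed -n '/bar all/,$p'
```

```text
bar all
[ 5.13789644e+02 -3.35091268e+02  3.63703863e-01] res px
[[-0.92 -0.43]
 [-0.24 -1.2 ]
 [-0.04 -0.06]
 [-0.1  -0.1 ]
 [-0.42 -1.14]
 [ 1.7   2.23]
 [ 0.68 -0.29]
 [ 0.4  -0.14]
 [-1.02  0.3 ]
 [-0.82  0.41]
 [-1.07 -0.28]
 [ 0.12 -0.93]]
plate [747.3 401.6  16. ] 137.3
plate [739.1  84.4  16. ] 317.3
plate [600.9  87.4  16. ] 138.1
plate [610.1 404.8  16. ] 317.5
plateS [747.3 402.4  16. ] 343.3
plateS [736.5  87.8  16. ] 314.7
plateS [604.6  90.2  16. ] 131.9
pivot T [658.36356847 141.78354222  76.        ] [659.56824107 142.40145123  71.        ] S [656.90530913 142.98210855  76.        ] [654.15413008 147.36394721  71.        ]
tip [669.49787524  49.58080181  61.        ] [665.74592818  54.60206031  61.        ]
```

```bash
python3 - <<'E'
from h import *
T=optics.grab_frame("top"); S=optics.grab_frame("scene")
crop(S,0,150,130,200,4,"s_bal.png");crop(T,440,220,120,100,6,"t_bal.png")
for u,v in[(462,293),(462,245),(470,270)]: print(ray(T,u,v,0),ray(T,u,v,100),ray(T,u,v,200))
# pan left: top (484,270), scene (67,280)
for z in(20,60,100,140,180): print(z,ray(T,484,270,z).round(),ray(S,67,281,z).round())
E
```

```text
[ 229.31433493 -529.58683391    0.        ] [ 239.84233966 -489.26042196  100.        ] [ 250.37034439 -448.93401001  200.        ]
[ 371.26027651 -538.33817291    0.        ] [ 370.8030066  -497.33449001  100.        ] [ 370.3457367  -456.33080711  200.        ]
[ 296.5445653  -557.45127005    0.        ] [ 301.86958545 -514.96841403  100.        ] [ 307.19460561 -472.48555801  200.        ]
20 [ 297. -590.   20.] [ 246. -550.   20.]
60 [ 299. -571.   60.] [ 283. -556.   60.]
100 [ 301. -553.  100.] [ 319. -563.  100.]
140 [ 303. -535.  140.] [ 356. -570.  140.]
180 [ 306. -517.  180.] [ 392. -576.  180.]
```

View pics/t_bal.png

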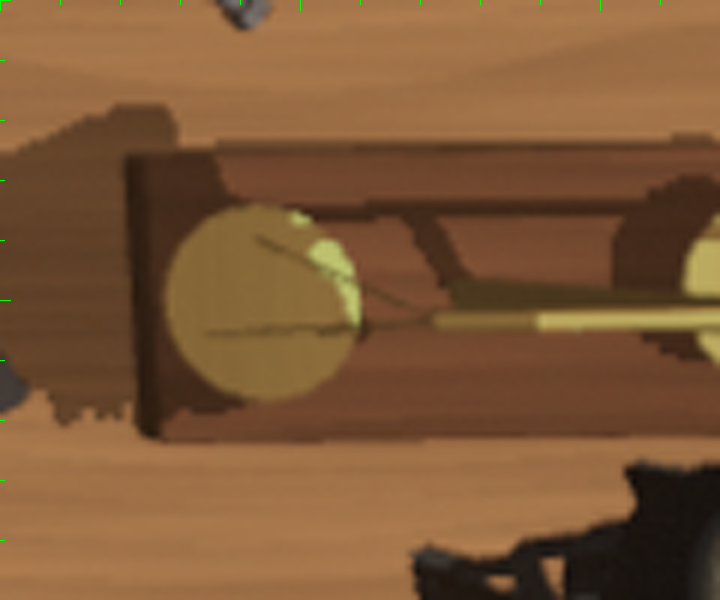

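View pics/s_bal.png

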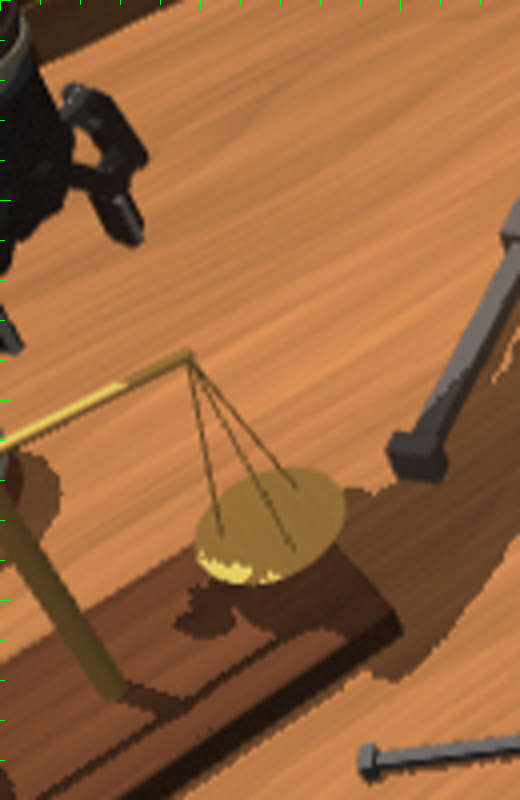

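Request:
apply_moves(plan=[{"dp": [0, 0, 5], "twist": [0, 0, 0]}, {"dp": [0, 3, 8], "twist": [0, 0, 0]}, {"dp": [0, 7, 8], "twist": [0, 0, 0]}, {"dp": [0, 12, 8], "twist": [0, 0, 0]}, {"dp": [0, 16, 8], "twist": [0, 0, 0]}, {"dp": [3, 20, 7], "twist": [0, 0, 0.01]}, {"dp": [7, 22, 6], "twist": [0, 0, 0.01]}, {"dp": [11, 23, 4], "twist": [0, 0, 0.01]}, {"dp": [15, 24, 2], "twist": [0, 0, 0.01]}, {"dp": [19, 25, 0], "twist": [0, 0, 0.01]}], fingers=-1)

```text
clock: 1.5
ee_pos: [409.3, -335.3, 231.0]
orientation: [3.14, -0.001, 0.366]
contact_force: [0.9, -1.6, 0.6]
grip_width: 85.5
```

Request:
apply_moves(plan=[{"dp": [4, 0, -3], "twist": [0, 0, 0]}, {"dp": [8, 0, -7], "twist": [0, 0, 0]}, {"dp": [10.6, 0.1, -11], "twist": [0, 0, 0]}, {"dp": [10.6, 0.1, -13], "twist": [0, 0, 0]}, {"dp": [10.6, 0.1, -13], "twist": [0, 0, 0]}, {"dp": [10.6, 0.1, -13], "twist": [0, 0, 0]}, {"dp": [10.6, 0.1, -13], "twist": [0, 0, 0]}])

```text
clock: 2.2
ee_pos: [514.0, -335.9, 103.3]
orientation: [3.139, -0.001, 0.365]
contact_force: [0.3, 0.1, 1.1]
grip_width: 85.9
```

```bash
python3 - <<'E'
from h import *
T=optics.grab_frame("top"); S=optics.grab_frame("scene")
crop(S,120,200,140,130,5,"s1.png");crop(T,340,130,120,120,5,"t1.png"); print(telemetry.state()["ee_pos"],telemetry.state()["orientation"])
E
```

```text
[ 514.02175275 -335.8586781   103.39026514] [ 3.13900494e+00 -1.68317599e-03  3.64692521e-01]
```

View pics/s1.png

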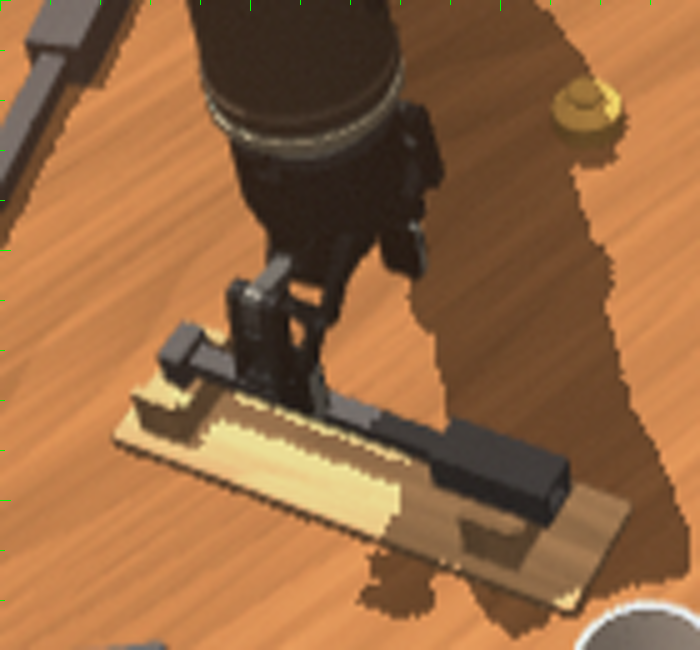

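View pics/t1.png

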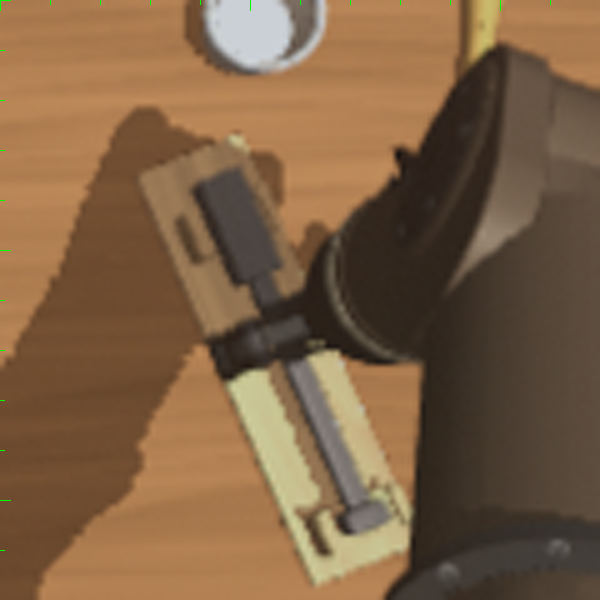

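Request:
apply_moves(plan=[{"dp": [0, 0, -3], "twist": [0, 0, 0]}, {"dp": [0, 0, -6], "twist": [0, 0, 0]}, {"dp": [0, 0, -7.5], "twist": [0, 0, 0]}, {"dp": [0, 0, -7.5], "twist": [0, 0, 0]}, {"dp": [0, 0, -7.5], "twist": [0, 0, 0]}])

```text
clock: 2.8
ee_pos: [514.2, -335.3, 27.5]
orientation: [3.141, -0.001, 0.366]
contact_force: [0.3, 0.3, 0.3]
grip_width: 85.4
```

Request:
apply_moves(plan=[{"dp": [0, 0, 0], "twist": [0, 0, 0]}, {"dp": [0, 0, 0], "twist": [0, 0, 0]}, {"dp": [0, 0, 0], "twist": [0, 0, 0]}, {"dp": [0, 0, 0], "twist": [0, 0, 0]}, {"dp": [0, 0, 0], "twist": [0, 0, 0]}, {"dp": [0, 0, 0], "twist": [0, 0, 0]}, {"dp": [0, 0, 0], "twist": [0, 0, 0]}, {"dp": [0, 0, 0], "twist": [0, 0, 0]}], fingers=1, squeeze=60)

```text
clock: 3.6
ee_pos: [514.0, -335.2, 26.8]
orientation: [3.141, -0.0, 0.365]
contact_force: [-1.0, -0.6, 5.7]
grip_width: 12.7
```

```bash
python3 - <<'E'
from h import *
s=telemetry.state(); print(s)
E
```

```text
{'clock': 3.6, 'q': array([ 0.59424965,  0.6491291 , -0.15177378,  1.78506977,  0.13988163,
        0.71689312, -0.83798168]), 'joint_velocities': array([-1.73029920e-03, -7.31759844e-04, -4.27869396e-04, -4.41460183e-04,
       -5.36349759e-04,  3.37596649e-05, -1.18728776e-03]), 'joint_efforts': array([-4.89347074e-01, -7.00611019e+01, -2.51009971e+00, -2.14415091e+01,
       -1.16590366e-01, -1.73122147e-01,  2.47093861e-02]), 'ee_pos': array([ 513.97668068, -335.24526741,   26.78966919]), 'orientation': array([ 3.14076859e+00, -4.50725514e-04,  3.65472295e-01]), 'contact_force': array([-0.9710161 , -0.59624953,  5.65593684]), 'ft_torque': array([-0.04055235,  0.1155962 , -0.00132452]), 'grip_width': 12.716660197909032}
```

Request:
apply_moves(plan=[{"dp": [0, 0, 0], "twist": [0, 0, 0]}, {"dp": [0, 0, 1], "twist": [0, 0, 0]}, {"dp": [0, 0, 3], "twist": [0, 0, 0]}, {"dp": [0, 0, 6], "twist": [0, 0, 0]}, {"dp": [0, 0, 9], "twist": [0, 0, 0]}, {"dp": [0, 0, 12], "twist": [0, 0, 0]}, {"dp": [0, 0, 12], "twist": [0, 0, 0]}], squeeze=90)

```text
clock: 4.3
ee_pos: [515.6, -335.7, 150.5]
orientation: [3.137, -0.004, 0.366]
contact_force: [-0.4, -0.1, -3.2]
grip_width: 12.7
```

```bash
python3 - <<'E'
from h import *
s=telemetry.state(); print(s["ee_pos"],s["contact_force"],s["ft_torque"],s["grip_width"])
T=optics.grab_frame("top"); S=optics.grab_frame("scene")
crop(S,120,180,140,130,5,"s2.png");crop(T,340,130,120,120,5,"t2.png")
E
```

```text
[ 515.64807819 -335.69939541  150.4698678 ] [-0.37208072 -0.10008838 -3.21759076] [-0.00466686 -0.11581689 -0.01552319] 12.742679050963297
```

View pics/s2.png

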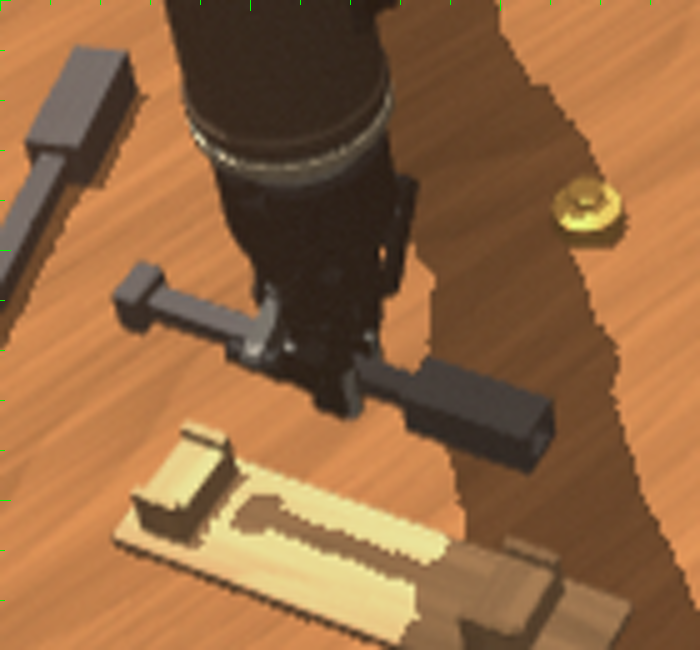

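View pics/t2.png

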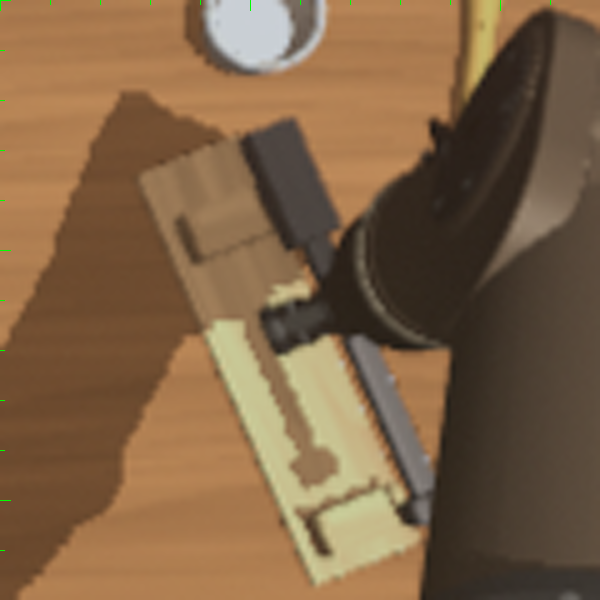

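```bash
cat > fit2.py <<'E'
from h import *
from scipy.optimize import least_squares
def px(o,x,y,s=5): return np.array([o[0]+(x+.5)/s-.5,o[1]+(y+.5)/s-.5])
def barfit(T,S,oT,oS,tp,sp,x0,s=5):
    L=[(105,13,26),(105,-13,26),(40,-13,26),(40,13,26)]
    obs=[(T,l,px(oT,*q,s)) for l,q in zip(L,tp) if q]+[(S,l,px(oS,*q,s)) for l,q in zip(L,sp) if q]
    def w(p,l): c,s_=np.cos(p[3]),np.sin(p[3]); return np.array([p[0]+c*l[0]-s_*l[1],p[1]+s_*l[0]+c*l[1],p[2]+l[2]])
    r=lambda p:np.concatenate([proj(f,w(p,l))-q for f,l,q in obs])
    o=least_squares(r,x0,x_scale=[10,10,10,.1],loss='soft_l1'); print(o.x); print(np.round(r(o.x).reshape(-1,2),2)); return o.x
E
python3 - <<'E'
from fit2 import *
T=optics.grab_frame("top"); S=optics.grab_frame("scene")
barfit(T,S,(340,130),(120,180),[(243,140),(297,118),(342,225),(288,248)],[(553,400),(535,440),(412,398),(430,358)],[515,-335,157,.365])
E
```

```text
[ 5.14271605e+02 -3.34644842e+02  1.54728434e+02  3.77886846e-01]
[[-0.3  -1.02]
 [-2.11 -0.37]
 [-0.91  0.52]
 [ 0.85 -0.3 ]
 [ 0.41 -0.12]
 [-1.18  0.16]
 [-1.9   0.02]
 [-0.02 -0.  ]]
```

```bash
python3 - <<'E'
from h import *
T=optics.grab_frame("top"); S=optics.grab_frame("scene")
print("cup",ray(T,393,132,45),ray(S,249,333,45)); print("ws",ray(T,325,113,22),"wb",ray(T,314,238,30),"jar",ray(T,160,238,130),"pestle",ray(T,435,145,10))
E
```

```text
cup [ 711.06581637 -335.88929422   45.        ] [ 711.21429515 -333.07733108   45.        ]
ws [ 781.87772486 -136.83855248   22.        ] wb [399.20684513 -92.64918635  30.        ] jar [403.90665654 336.45137474 130.        ] pestle [ 677.16267156 -471.07939762   10.        ]
```

Request:
apply_moves(plan=[{"dp": [1.7, 2.5, 0], "twist": [0, 0, 0.13]}, {"dp": [3.4, 5, 0], "twist": [0, 0, 0.27]}, {"dp": [5.1, 7.5, 0], "twist": [0, 0, 0.4]}, {"dp": [6.9, 10, 0], "twist": [0, 0, 0.53]}, {"dp": [8.6, 12.5, 0], "twist": [0, 0, 0.67]}, {"dp": [10.3, 15, 0], "twist": [0, 0, 0.8]}, {"dp": [12, 17.5, 0], "twist": [0, 0, 0.93]}, {"dp": [13.8, 20, 0], "twist": [0, 0, 1.07]}, {"dp": [15.5, 22.5, 0], "twist": [0, 0, 1.2]}, {"dp": [17.2, 25.1, 0], "twist": [0, 0, 1.334]}])

```text
clock: 5.6
ee_pos: [685.6, -83.2, 144.7]
orientation: [-3.139, -0.0, 1.705]
contact_force: [0.2, -0.3, -4.2]
grip_width: 12.8
```

Request:
apply_moves(plan=[{"dp": [0, 0, 0], "twist": [0, 0, 0]}, {"dp": [0, 0, -3], "twist": [0, 0, 0]}, {"dp": [0, 0, -6], "twist": [0, 0, 0]}, {"dp": [0, 0, -9], "twist": [0, 0, 0]}, {"dp": [0, 0, -10.5], "twist": [0, 0, 0]}, {"dp": [0, 0, -10.5], "twist": [0, 0, 0]}, {"dp": [0, 0, -10.5], "twist": [0, 0, 0]}, {"dp": [0, 0, -10.5], "twist": [0, 0, 0]}])

```text
clock: 6.4
ee_pos: [686.9, -83.8, 43.1]
orientation: [3.139, 0.0, 1.699]
contact_force: [0.4, -0.6, -3.4]
grip_width: 12.4
```

```bash
python3 - <<'E'
from h import *
s=telemetry.state(); print(s["ee_pos"],s["orientation"],s["contact_force"],s["ft_torque"],s["grip_width"],s["q"])
T=optics.grab_frame("top"); S=optics.grab_frame("scene")
crop(S,280,180,120,100,6,"s3.png");crop(T,215,120,110,60,7,"t3.png")
E
```

```text
[686.9130967  -83.77321305  43.10369795] [3.13889275e+00 2.94986821e-04 1.69948786e+00] [ 0.38222739 -0.59387085 -3.4206768 ] [-0.00643335 -0.02764757  0.00423781] 12.43440116485885 [ 0.32649842  0.77172722 -0.46615328  1.54236343  0.40437079  0.92173671
 -0.14312464]
```

View pics/s3.png

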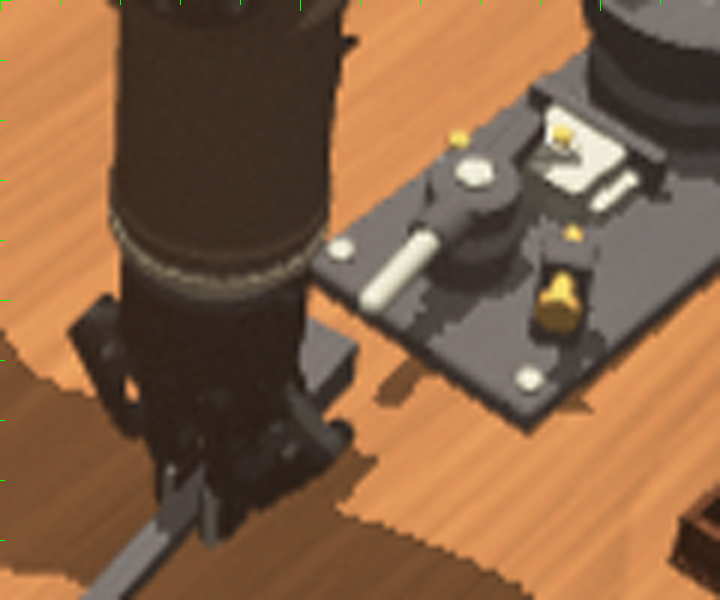

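View pics/t3.png

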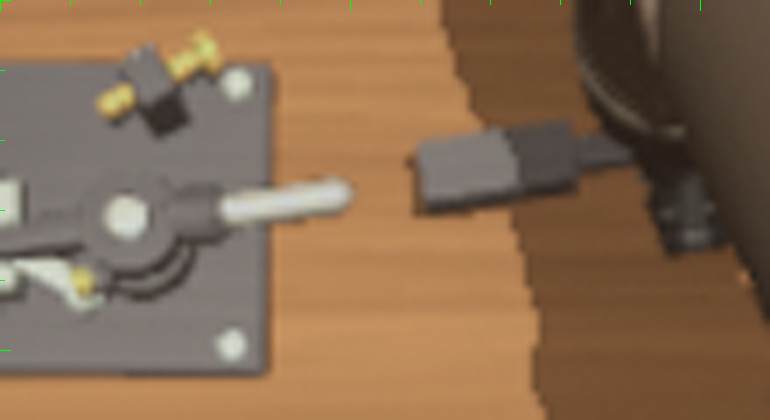

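```bash
python3 - <<'E'
from h import *
T=optics.grab_frame("top"); S=optics.grab_frame("scene")
p=np.array([686.9,-83.8]); u=np.array([np.cos(1.6995),np.sin(1.6995)]); n=np.array([-u[1],u[0]])
za=43.1+20.2
def tc(f,P): q=proj(f,P); return (q-np.array([215,120])+.5)*7-.5
im=cv2.imread("pics/t3.png")
for off in (-1,):
  for x,y,z in [(105,13,13),(105,-13,13),(40,-13,13),(40,13,13),(105,13,-13),(40,13,-13)]:
    w=p+u*(x+off)+n*y; q=tc(T,[w[0],w[1],za+z]); print((x,y,z),q.round(1)); cv2.circle(im,tuple(int(v) for v in q),2,(0,0,255),-1)
# stub model from lever fits
for P in([657.2,143.3],):
  for a in(-1.441,):
    d=np.array([np.cos(a),np.sin(a)]);m=np.array([-d[1],d[0]])
    for r,l in[(95,0),(88,7),(88,-7),(40,7),(40,-7),(0,0)]:
      w=np.array(P)+d*r+m*l; q=tc(T,[w[0],w[1],61 if r else 76]); print("stub",r,l,q.round(1)); cv2.circle(im,tuple(int(v) for v in q),2,(255,0,255),-1)
im=cv2.resize(im,(770,420)); cv2.imwrite("pics/t3o.png",im)
E
```

```text
(105, 13, 13) [422.5 202.9]
(105, -13, 13) [413.6 142.6]
(40, -13, 13) [567.3 119.8]
(40, 13, 13) [576.6 180. ]
(105, 13, -13) [424.1 217.4]
(40, 13, -13) [575.  194.9]
stub 95 0 [348.9 192.6]
stub 88 7 [330.2 179. ]
stub 88 -7 [334.9 211.1]
stub 40 7 [218.1 195.8]
stub 40 -7 [222.7 227.9]
stub 0 0 [122.5 217.6]
```

View pics/t3o.png

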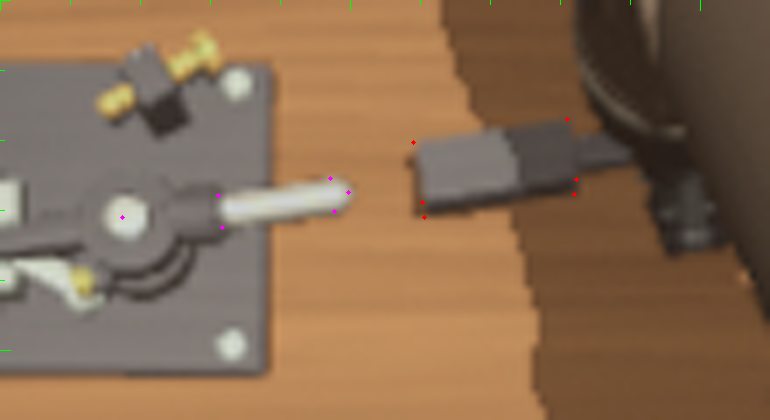

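Request:
apply_moves(plan=[{"dp": [0.08, 0, -0.23], "twist": [0, 0, 0]}, {"dp": [-0.05, 0.99, -0.23], "twist": [0, 0, 0]}, {"dp": [-0.18, 1.98, -0.23], "twist": [0, 0, 0]}, {"dp": [-0.24, 2.48, -0.23], "twist": [0, 0, 0]}, {"dp": [-0.24, 2.48, -0.23], "twist": [0, 0, 0]}, {"dp": [-0.24, 2.48, -0.23], "twist": [0, 0, 0]}])

```text
clock: 7.2
ee_pos: [683.3, -58.9, 39.1]
orientation: [-3.142, 0.0, 1.7]
contact_force: [-0.3, -1.1, -4.6]
grip_width: 12.4
```

```bash
python3 - <<'E'
from h import *
s=telemetry.state(); print(s["ee_pos"],s["orientation"],s["contact_force"],s["ft_torque"],s["grip_width"])
T=optics.grab_frame("top"); S=optics.grab_frame("scene")
crop(S,300,180,100,70,8,"s4.png");crop(T,215,120,110,60,7,"t4.png")
E
```

```text
[683.31951786 -58.8605262   39.06210349] [-3.14158867e+00  2.85058619e-04  1.70034621e+00] [-0.30743274 -1.07354031 -4.56245672] [-0.06209944  0.04264864  0.03839704] 12.363383132927574
```

View pics/s4.png

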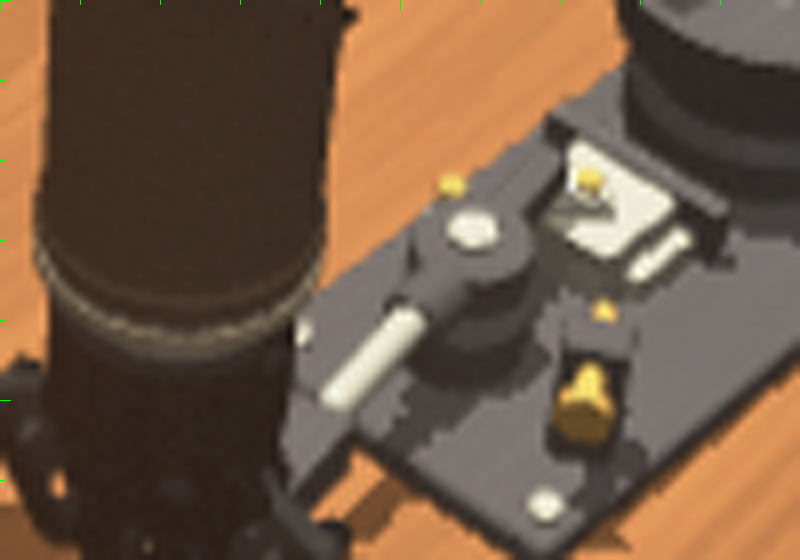

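View pics/t4.png

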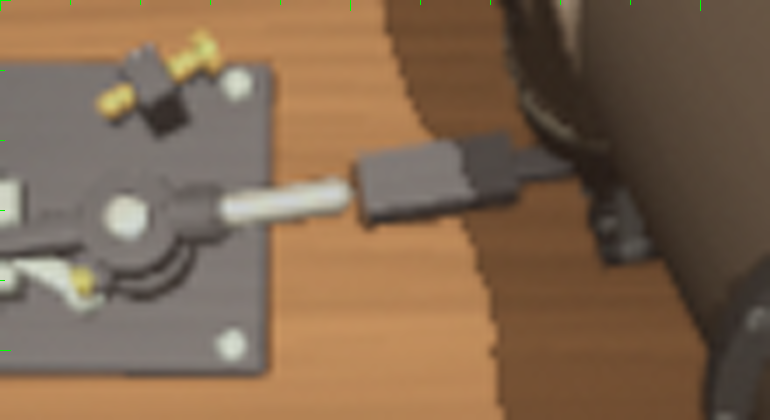

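Request:
apply_moves(plan=[{"dp": [0.05, 0, 0.17], "twist": [0, 0, 0]}, {"dp": [0.05, 0, 0.17], "twist": [0, 0, 0]}, {"dp": [0.05, 0, 0.17], "twist": [0, 0, 0]}, {"dp": [-0.01, 0.5, 0.17], "twist": [0, 0, 0]}, {"dp": [-0.08, 0.99, 0.17], "twist": [0, 0, 0]}, {"dp": [-0.14, 1.49, 0.17], "twist": [0, 0, 0]}, {"dp": [-0.14, 1.49, 0.17], "twist": [0, 0, 0]}])

```text
clock: 8.0
ee_pos: [681.8, -42.3, 40.8]
orientation: [3.141, -0.001, 1.702]
contact_force: [-0.5, -0.3, -4.4]
grip_width: 12.5
```

```bash
cat > st.py <<'E'
from h import *
import sys
s=telemetry.state(); print(s["clock"],s["ee_pos"].round(2),s["orientation"].round(4),s["contact_force"].round(2),s["ft_torque"].round(3),round(s["grip_width"],2))
if len(sys.argv)>1:
    T=optics.grab_frame("top"); S=optics.grab_frame("scene"); n=sys.argv[1]
    crop(S,300,170,100,80,7,f"s{n}.png");crop(T,215,110,110,80,7,f"t{n}.png")
E
python3 st.py 5
```

```text
8.0 [681.76 -42.29  40.84] [ 3.1414e+00 -1.0000e-03  1.7015e+00] [-0.46 -0.34 -4.36] [ 0.048 -0.036  0.011] 12.46
```

View pics/t5.png

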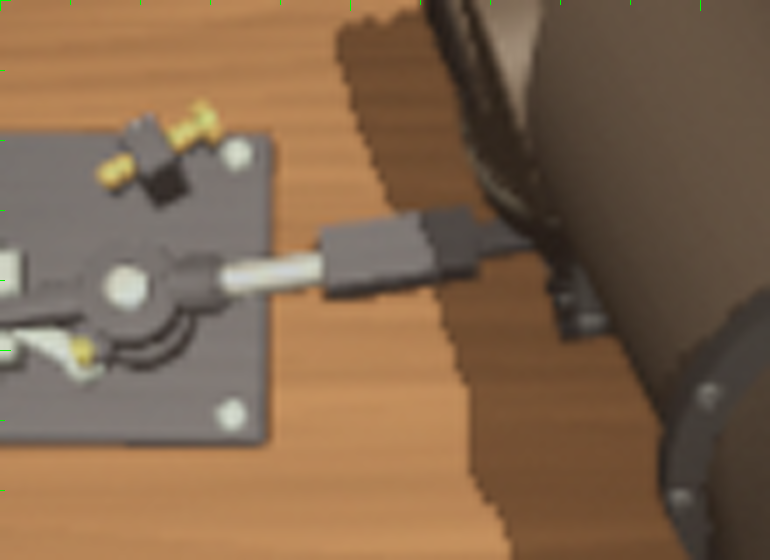

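View pics/s5.png

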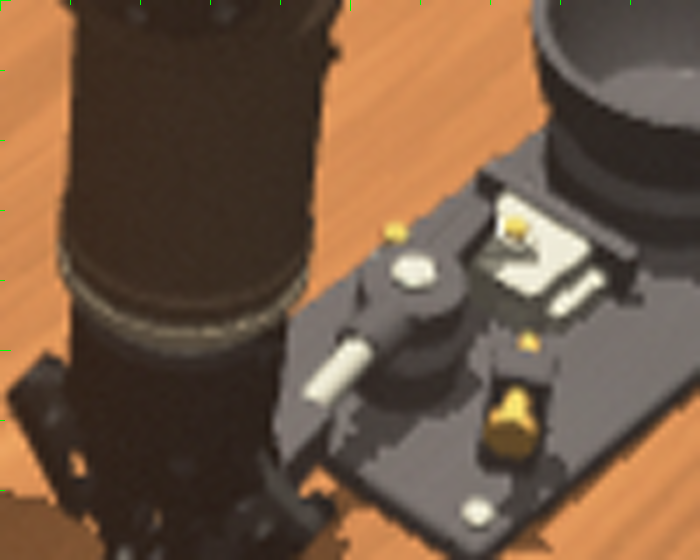

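Request:
apply_moves(plan=[{"dp": [-0.06, 0.5, 0], "twist": [0, 0, 0]}, {"dp": [-0.13, 0.99, 0], "twist": [0, 0, 0]}, {"dp": [-0.19, 1.49, 0], "twist": [0, 0, 0]}, {"dp": [-0.26, 1.98, 0], "twist": [0, 0, 0]}, {"dp": [-0.32, 2.5, 0], "twist": [0, 0, 0]}, {"dp": [-0.32, 2.5, 0], "twist": [0, 0, 0]}])

```text
clock: 8.7
ee_pos: [678.6, -17.6, 40.8]
orientation: [3.141, -0.001, 1.701]
contact_force: [0.3, 0.4, -4.3]
grip_width: 12.4
```

```bash
python3 st.py
```

```text
8.7 [678.56 -17.57  40.82] [ 3.1414e+00 -9.0000e-04  1.7012e+00] [ 0.31  0.45 -4.3 ] [ 0.039  0.135 -0.008] 12.43
```

Request:
apply_moves(plan=[{"dp": [-0.04, 0.3, 0], "twist": [0, 0, 0]}, {"dp": [-0.08, 0.6, 0], "twist": [0, 0, 0]}, {"dp": [-0.11, 0.9, 0], "twist": [0, 0, 0]}, {"dp": [-0.11, 0.9, 0], "twist": [0, 0, 0]}])

```text
clock: 9.1
ee_pos: [677.5, -9.4, 40.8]
orientation: [-3.142, -0.0, 1.7]
contact_force: [-0.6, 1.2, -4.6]
grip_width: 12.5
```

```bash
python3 st.py 6
```

```text
9.1 [677.45  -9.41  40.75] [-3.1416e+00 -4.0000e-04  1.7004e+00] [-0.64  1.18 -4.62] [0.071 0.106 0.027] 12.52
```

View pics/t6.png

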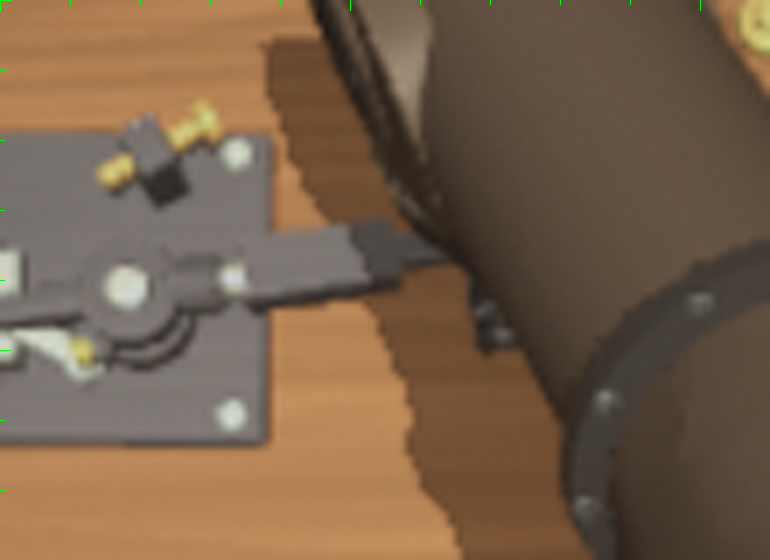

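Request:
apply_moves(plan=[{"dp": [-0.02, 0.15, 0], "twist": [0, 0, 0]}, {"dp": [-0.03, 0.25, 0], "twist": [0, 0, 0]}, {"dp": [-0.03, 0.25, 0], "twist": [0, 0, 0]}])

```text
clock: 9.5
ee_pos: [677.2, -7.6, 40.7]
orientation: [-3.141, 0.0, 1.7]
contact_force: [-1.5, -0.0, -5.3]
grip_width: 12.2
```

```bash
python3 st.py
```

```text
9.5 [677.19  -7.62  40.7 ] [-3.1415  0.      1.6998] [-1.54 -0.04 -5.27] [-0.072  0.283  0.075] 12.19
```

Request:
apply_moves(plan=[{"dp": [-0.02, 0.15, 0], "twist": [0, 0, 0]}, {"dp": [-0.02, 0.15, 0], "twist": [0, 0, 0]}, {"dp": [-0.02, 0.15, 0], "twist": [0, 0, 0]}])

```text
clock: 9.8
ee_pos: [677.0, -6.0, 40.7]
orientation: [-3.142, -0.0, 1.7]
contact_force: [-0.8, -0.5, -4.7]
grip_width: 12.5
```

```bash
python3 st.py
```

```text
9.8 [677.01  -6.01  40.7 ] [-3.1415e+00 -2.0000e-04  1.6998e+00] [-0.8  -0.48 -4.68] [0.044 0.196 0.052] 12.45
```

Request:
apply_moves(plan=[{"dp": [-0.01, 0.1, 0], "twist": [0, 0, 0]}, {"dp": [-0.02, 0.2, 0], "twist": [0, 0, 0]}, {"dp": [-0.02, 0.2, 0], "twist": [0, 0, 0]}])

```text
clock: 10.1
ee_pos: [676.9, -4.7, 40.7]
orientation: [-3.141, 0.001, 1.699]
contact_force: [-1.3, -2.6, -3.3]
grip_width: 12.4
```

```bash
python3 st.py 7
```

```text
10.1 [676.87  -4.72  40.7 ] [-3.1415e+00  7.0000e-04  1.6994e+00] [-1.28 -2.59 -3.26] [-0.441  0.222  0.078] 12.35
```

View pics/t7.png

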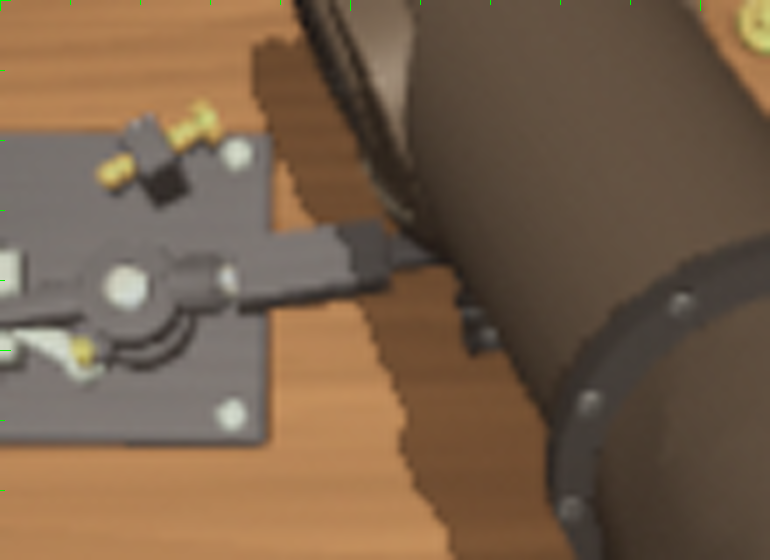

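Request:
apply_moves(plan=[{"dp": [-0.01, 0.1, 0], "twist": [0, 0, 0]}, {"dp": [-0.01, 0.1, 0], "twist": [0, 0, 0]}, {"dp": [-0.01, 0.1, 0], "twist": [0, 0, 0]}])

```text
clock: 10.5
ee_pos: [676.9, -4.6, 40.7]
orientation: [-3.141, 0.001, 1.699]
contact_force: [-1.3, -5.4, -3.6]
grip_width: 12.7
```

```bash
python3 st.py
```

```text
10.5 [676.85  -4.56  40.7 ] [-3.1414e+00  1.5000e-03  1.6987e+00] [-1.35 -5.44 -3.55] [-1.026  0.148  0.133] 12.69
```

```bash
cat > sw.py <<'E'
import numpy as np,sys
R=14.9;a0=1.6987-np.pi
def D(d,back=0.08):
    a=a0-d; e=np.array([np.cos(a),np.sin(a)]); e0=np.array([np.cos(a0),np.sin(a0)])
    return (R+(back if d>0 else 0))*e-R*e0
if __name__=="__main__":
    prev=np.array([float(sys.argv[1]),float(sys.argv[2])]); d0=float(sys.argv[3])
    for d in map(float,sys.argv[4:]): print(d,(D(d)-prev).round(2),"tw",round(d0-d,3),"abs",D(d).round(3))
E
python3 sw.py 0 0 0 .03 .06 .10 .14 .18 .22 .26 .30
```

```text
0.03 [-0.44 -0.13] tw -0.03 abs [-0.436 -0.13 ]
0.06 [-0.88 -0.17] tw -0.06 abs [-0.884 -0.167]
0.1 [-1.48 -0.2 ] tw -0.1 abs [-1.483 -0.196]
0.14 [-2.08 -0.2 ] tw -0.14 abs [-2.082 -0.201]
0.18 [-2.68 -0.18] tw -0.18 abs [-2.681 -0.181]
0.22 [-3.28 -0.14] tw -0.22 abs [-3.278 -0.138]
0.26 [-3.87 -0.07] tw -0.26 abs [-3.874 -0.071]
0.3 [-4.47  0.02] tw -0.3 abs [-4.466  0.02 ]
```

Request:
apply_moves(plan=[{"dp": [-0.44, -0.13, 0], "twist": [0, 0, -0.03]}, {"dp": [-0.88, -0.17, 0], "twist": [0, 0, -0.06]}, {"dp": [-1.48, -0.2, 0], "twist": [0, 0, -0.1]}, {"dp": [-2.08, -0.2, 0], "twist": [0, 0, -0.14]}, {"dp": [-2.68, -0.18, 0], "twist": [0, 0, -0.18]}])

```text
clock: 11.0
ee_pos: [651.3, -5.7, 41.3]
orientation: [3.138, -0.0, 1.515]
contact_force: [6.7, -4.6, -6.5]
grip_width: 12.1
```

```bash
python3 st.py; python3 sw.py -2.68 -.18 .18 .22 .26 .3 .34 .38 .42 .46 .5 .54
```

```text
11.0 [651.28  -5.68  41.31] [ 3.1381 -0.      1.5151] [ 6.66 -4.56 -6.5 ] [-1.082 -1.165 -0.316] 12.13
0.22 [-0.6   0.04] tw -0.04 abs [-3.278 -0.138]
0.26 [-1.19  0.11] tw -0.08 abs [-3.874 -0.071]
0.3 [-1.79  0.2 ] tw -0.12 abs [-4.466  0.02 ]
0.34 [-2.37  0.31] tw -0.16 abs [-5.054  0.134]
0.38 [-2.96  0.45] tw -0.2 abs [-5.637  0.272]
0.42 [-3.53  0.61] tw -0.24 abs [-6.214  0.433]
0.46 [-4.1  0.8] tw -0.28 abs [-6.784  0.617]
0.5 [-4.67  1.  ] tw -0.32 abs [-7.347  0.823]
0.54 [-5.22  1.23] tw -0.36 abs [-7.901  1.052]
```

Request:
apply_moves(plan=[{"dp": [-0.6, 0.04, 0], "twist": [0, 0, -0.04]}, {"dp": [-1.19, 0.11, 0], "twist": [0, 0, -0.08]}, {"dp": [-1.79, 0.2, 0], "twist": [0, 0, -0.12]}, {"dp": [-2.37, 0.31, 0], "twist": [0, 0, -0.16]}, {"dp": [-2.96, 0.45, 0], "twist": [0, 0, -0.2]}, {"dp": [-3.53, 0.61, 0], "twist": [0, 0, -0.24]}, {"dp": [-4.1, 0.8, 0], "twist": [0, 0, -0.28]}, {"dp": [-4.67, 1.0, 0], "twist": [0, 0, -0.32]}, {"dp": [-4.67, 1.0, 0], "twist": [0, 0, -0.32]}])

```text
clock: 11.9
ee_pos: [604.7, 3.7, 41.4]
orientation: [3.138, -0.0, 1.195]
contact_force: [8.1, -7.8, -7.2]
grip_width: 12.4
```

```bash
cat > tf.py <<'E'
from h import *
import sys
s=telemetry.state(); P=s["ee_pos"]; y=s["orientation"][2]; piv=np.array([657.7,143.2])
r=P[:2]-piv; R=np.linalg.norm(r); a=np.arctan2(r[1],r[0]); e=r/R; t=np.array([e[1],-e[0]]) # cw tangent
F=s["contact_force"][:2]
print("clk",s["clock"],"pos",P.round(1),"R",R.round(1),"delta(pos)",round(1.6987-np.pi-a,4),"delta(yaw)",round(1.6987-y,4),"Fcw",(F@t).round(2),"Frad_out",(F@e).round(2),"Fz",s["contact_force"][2].round(1),"tau",s["ft_torque"].round(2),"ori",s["orientation"].round(3))
E
python3 tf.py; python3 sw.py -7.35 .82 .5 .54 .58 .62 .66 .70 .74 .78 .82 .85
```

```text
clk 11.9 pos [604.7   3.7  41.4] R 149.2 delta(pos) 0.491 delta(yaw) 0.5041 Fcw -10.32 Frad_out 4.42 Fz -7.2 tau [-1.64 -1.5  -0.49] ori [ 3.138 -0.     1.195]
0.54 [-0.55  0.23] tw -0.04 abs [-7.901  1.052]
0.58 [-1.09  0.48] tw -0.08 abs [-8.445  1.303]
0.62 [-1.63  0.76] tw -0.12 abs [-8.978  1.576]
0.66 [-2.15  1.05] tw -0.16 abs [-9.501  1.869]
0.7 [-2.66  1.36] tw -0.2 abs [-10.011   2.184]
0.74 [-3.16  1.7 ] tw -0.24 abs [-10.508   2.518]
0.78 [-3.64  2.05] tw -0.28 abs [-10.991   2.872]
0.82 [-4.11  2.43] tw -0.32 abs [-11.46    3.245]
0.85 [-4.45  2.72] tw -0.35 abs [-11.802   3.537]
```

Request:
apply_moves(plan=[{"dp": [-0.55, 0.23, 0], "twist": [0, 0, -0.04]}, {"dp": [-1.09, 0.48, 0], "twist": [0, 0, -0.08]}, {"dp": [-1.63, 0.76, 0], "twist": [0, 0, -0.12]}, {"dp": [-2.15, 1.05, 0], "twist": [0, 0, -0.16]}, {"dp": [-2.66, 1.36, 0], "twist": [0, 0, -0.2]}, {"dp": [-3.16, 1.7, 0], "twist": [0, 0, -0.24]}, {"dp": [-3.64, 2.05, 0], "twist": [0, 0, -0.28]}, {"dp": [-4.11, 2.43, 0], "twist": [0, 0, -0.32]}, {"dp": [-4.11, 2.43, 0], "twist": [0, 0, -0.32]}])

```text
clock: 12.8
ee_pos: [561.1, 29.0, 40.9]
orientation: [-3.142, 0.001, 0.876]
contact_force: [-0.7, -5.9, -3.9]
grip_width: 12.2
```

```bash
python3 tf.py; python3 sw.py -11.46 3.25 .82 .835 .85 .865 .88 .895 .91 .925 .94 .955 .97
```

```text
clk 12.8 pos [561.1  29.   40.9] R 149.6 delta(pos) 0.8297 delta(yaw) 0.8227 Fcw -3.27 Frad_out 4.95 Fz -3.9 tau [-1.14  0.07 -0.28] ori [-3.142e+00  1.000e-03  8.760e-01]
0.835 [-0.17  0.14] tw -0.015 abs [-11.632   3.39 ]
0.85 [-0.34  0.29] tw -0.03 abs [-11.802   3.537]
0.865 [-0.51  0.44] tw -0.045 abs [-11.969   3.687]
0.88 [-0.67  0.59] tw -0.06 abs [-12.134   3.839]
0.895 [-0.84  0.74] tw -0.075 abs [-12.297   3.994]
0.91 [-1.   0.9] tw -0.09 abs [-12.458   4.151]
0.925 [-1.16  1.06] tw -0.105 abs [-12.616   4.31 ]
0.94 [-1.31  1.22] tw -0.12 abs [-12.772   4.472]
0.955 [-1.47  1.39] tw -0.135 abs [-12.925   4.637]
0.97 [-1.62  1.55] tw -0.15 abs [-13.076   4.803]
```

Request:
apply_moves(plan=[{"dp": [-0.17, 0.14, 0], "twist": [0, 0, -0.015]}, {"dp": [-0.34, 0.29, 0], "twist": [0, 0, -0.03]}, {"dp": [-0.51, 0.44, 0], "twist": [0, 0, -0.045]}, {"dp": [-0.67, 0.59, 0], "twist": [0, 0, -0.06]}, {"dp": [-0.84, 0.74, 0], "twist": [0, 0, -0.075]}, {"dp": [-1.0, 0.9, 0], "twist": [0, 0, -0.09]}, {"dp": [-1.16, 1.06, 0], "twist": [0, 0, -0.105]}, {"dp": [-1.31, 1.22, 0], "twist": [0, 0, -0.12]}, {"dp": [-1.47, 1.39, 0], "twist": [0, 0, -0.135]}])

```text
clock: 13.7
ee_pos: [546.2, 43.8, 40.5]
orientation: [-3.14, 0.001, 0.744]
contact_force: [-4.5, -1.7, -2.9]
grip_width: 12.5
```

```bash
python3 tf.py; python3 sw.py -12.93 4.64 .955 .97 .985 1.0; python3 st.py 8
```

```text
clk 13.7 pos [546.2  43.8  40.5] R 149.3 delta(pos) 0.9705 delta(yaw) 0.9549 Fcw 1.77 Frad_out 4.48 Fz -2.9 tau [-0.26  0.95  0.13] ori [-3.14e+00  1.00e-03  7.44e-01]
0.97 [-0.15  0.16] tw -0.015 abs [-13.076   4.803]
0.985 [-0.29  0.33] tw -0.03 abs [-13.225   4.972]
1.0 [-0.44  0.5 ] tw -0.045 abs [-13.37    5.143]
13.7 [546.24  43.81  40.54] [-3.1403e+00  1.0000e-03  7.4380e-01] [-4.52 -1.66 -2.85] [-0.258  0.953  0.13 ] 12.52
```

View pics/t8.png

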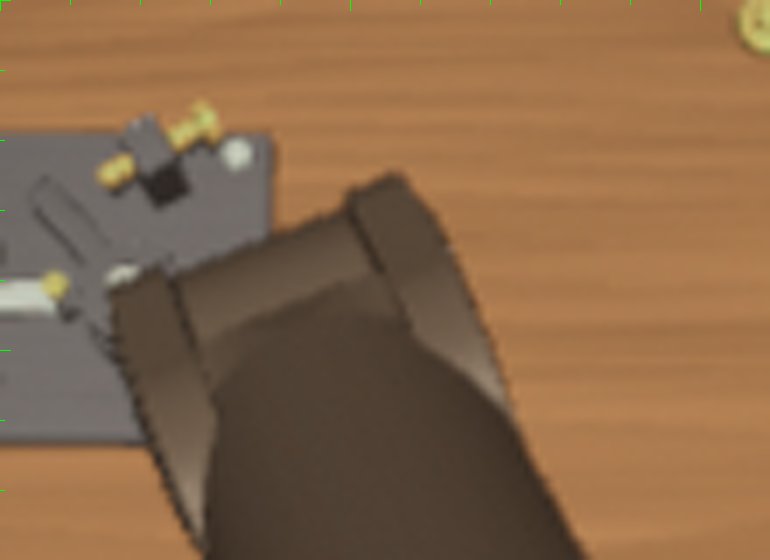

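```bash
python3 sw.py -12.93 4.64 .955 .975 .995 1.015 1.035 1.055 1.075 1.095;python3 -c "
from sw import D;print(D(1.075))"
```

```text
0.975 [-0.2   0.22] tw -0.02 abs [-13.126   4.859]
0.995 [-0.39  0.45] tw -0.04 abs [-13.322   5.086]
1.015 [-0.58  0.68] tw -0.06 abs [-13.514   5.316]
1.035 [-0.77  0.91] tw -0.08 abs [-13.701   5.55 ]
1.055 [-0.95  1.15] tw -0.1 abs [-13.883   5.788]
1.075 [-1.13  1.39] tw -0.12 abs [-14.06    6.029]
1.095 [-1.3   1.63] tw -0.14 abs [-14.233   6.274]
[-14.06018425   6.02933186]
```

Request:
apply_moves(plan=[{"dp": [-0.2, 0.22, 0], "twist": [0, 0, -0.02]}, {"dp": [-0.39, 0.45, 0], "twist": [0, 0, -0.04]}, {"dp": [-0.58, 0.68, 0], "twist": [0, 0, -0.06]}])

```text
clock: 14.1
ee_pos: [540.1, 51.4, 40.4]
orientation: [-3.139, 0.001, 0.684]
contact_force: [-5.9, 0.7, -2.9]
grip_width: 12.4
```

```bash
python3 tf.py; python3 sw.py -13.51 5.32 1.015 1.035 1.055 1.075 1.095
```

```text
clk 14.1 pos [540.1  51.4  40.4] R 149.2 delta(pos) 1.0363 delta(yaw) 1.0142 Fcw 4.22 Frad_out 4.21 Fz -2.9 tau [0.07 1.13 0.04] ori [-3.139e+00  1.000e-03  6.840e-01]
1.035 [-0.19  0.23] tw -0.02 abs [-13.701   5.55 ]
1.055 [-0.37  0.47] tw -0.04 abs [-13.883   5.788]
1.075 [-0.55  0.71] tw -0.06 abs [-14.06    6.029]
1.095 [-0.72  0.95] tw -0.08 abs [-14.233   6.274]
```

Request:
apply_moves(plan=[{"dp": [-0.19, 0.23, 0], "twist": [0, 0, -0.02]}, {"dp": [-0.37, 0.47, 0], "twist": [0, 0, -0.04]}, {"dp": [-0.55, 0.71, 0], "twist": [0, 0, -0.06]}, {"dp": [-0.72, 0.95, 0], "twist": [0, 0, -0.08]}])

```text
clock: 14.5
ee_pos: [532.9, 61.5, 40.5]
orientation: [-3.139, 0.001, 0.605]
contact_force: [-5.3, 2.0, -2.9]
grip_width: 12.0
```

```bash
python3 tf.py; python3 sw.py -14.23 6.27 1.095 1.11 1.125 1.14 1.155
```

```text
clk 14.5 pos [532.9  61.5  40.5] R 149.1 delta(pos) 1.119 delta(yaw) 1.0939 Fcw 4.61 Frad_out 3.3 Fz -2.9 tau [ 0.39  1.07 -0.11] ori [-3.139e+00  1.000e-03  6.050e-01]
1.11 [-0.13  0.19] tw -0.015 abs [-14.359   6.46 ]
1.125 [-0.25  0.38] tw -0.03 abs [-14.482   6.648]
1.14 [-0.37  0.57] tw -0.045 abs [-14.603   6.838]
1.155 [-0.49  0.76] tw -0.06 abs [-14.72    7.029]
```

Request:
apply_moves(plan=[{"dp": [-0.13, 0.19, 0], "twist": [0, 0, -0.015]}, {"dp": [-0.25, 0.38, 0], "twist": [0, 0, -0.03]}])

```text
clock: 14.7
ee_pos: [530.4, 65.5, 40.5]
orientation: [-3.139, 0.001, 0.575]
contact_force: [-5.4, 1.7, -3.8]
grip_width: 12.6
```

```bash
python3 tf.py; python3 sw.py -14.48 6.65 1.125 1.14 1.155;  python3 st.py 9
```

```text
clk 14.7 pos [530.4  65.5  40.5] R 149.1 delta(pos) 1.1504 delta(yaw) 1.1236 Fcw 4.27 Frad_out 3.68 Fz -3.8 tau [ 0.49  1.07 -0.09] ori [-3.139e+00  1.000e-03  5.750e-01]
1.14 [-0.12  0.19] tw -0.015 abs [-14.603   6.838]
1.155 [-0.24  0.38] tw -0.03 abs [-14.72    7.029]
14.7 [530.44  65.48  40.49] [-3.1391e+00  7.0000e-04  5.7510e-01] [-5.37  1.72 -3.82] [ 0.491  1.069 -0.088] 12.64
```

View pics/t9.png

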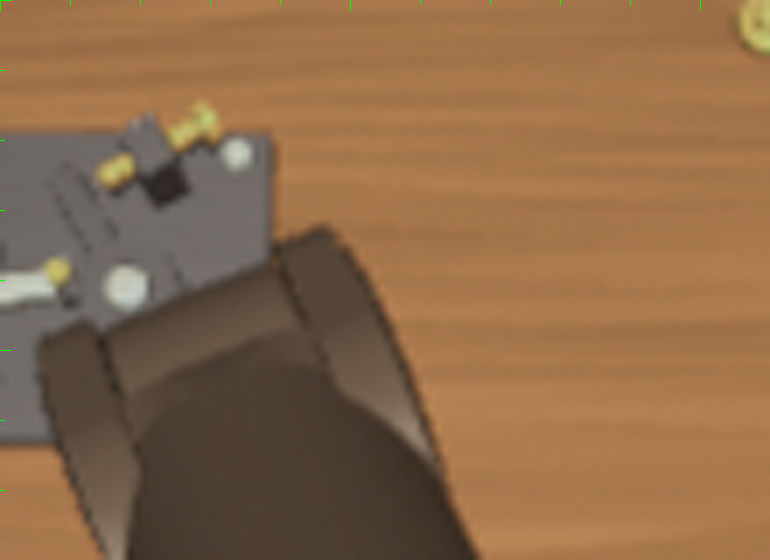

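View pics/s9.png

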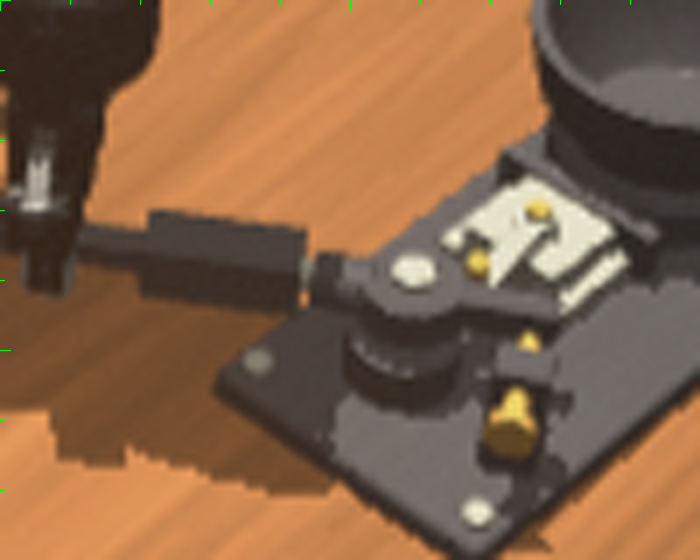

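Request:
apply_moves(plan=[{"dp": [-0.12, 0.19, 0], "twist": [0, 0, -0.015]}, {"dp": [-0.24, 0.38, 0], "twist": [0, 0, -0.03]}])

```text
clock: 15.0
ee_pos: [528.2, 69.4, 40.5]
orientation: [-3.139, 0.0, 0.545]
contact_force: [-5.3, 2.7, -2.9]
grip_width: 12.3
```

```bash
python3 tf.py; python3 sw.py -14.72 7.03 1.155 1.17 1.185
```

```text
clk 15.0 pos [528.2  69.4  40.5] R 149.1 delta(pos) 1.1807 delta(yaw) 1.1536 Fcw 5.01 Frad_out 3.29 Fz -2.9 tau [ 0.59  1.07 -0.13] ori [-3.139  0.     0.545]
1.17 [-0.12  0.19] tw -0.015 abs [-14.835   7.222]
1.185 [-0.23  0.39] tw -0.03 abs [-14.947   7.417]
```

Request:
apply_moves(plan=[{"dp": [-0.12, 0.19, 0], "twist": [0, 0, -0.015]}, {"dp": [-0.23, 0.39, 0], "twist": [0, 0, -0.03]}])

```text
clock: 15.2
ee_pos: [526.0, 73.5, 40.6]
orientation: [-3.139, 0.0, 0.515]
contact_force: [-5.1, 3.5, -3.9]
grip_width: 12.4
```

```bash
python3 tf.py; python3 sw.py -14.95 7.42 1.185 1.2 1.215
```

```text
clk 15.2 pos [526.   73.5  40.6] R 149.0 delta(pos) 1.212 delta(yaw) 1.1835 Fcw 5.52 Frad_out 2.86 Fz -3.9 tau [ 0.58  1.01 -0.16] ori [-3.139  0.     0.515]
1.2 [-0.11  0.19] tw -0.015 abs [-15.056   7.614]
1.215 [-0.21  0.39] tw -0.03 abs [-15.162   7.812]
```

Request:
apply_moves(plan=[{"dp": [-0.11, 0.19, 0], "twist": [0, 0, -0.015]}, {"dp": [-0.21, 0.39, 0], "twist": [0, 0, -0.03]}])

```text
clock: 15.4
ee_pos: [524.0, 77.5, 40.6]
orientation: [-3.139, 0.0, 0.485]
contact_force: [-4.5, 3.6, -4.9]
grip_width: 11.9
```

```bash
python3 tf.py; python3 sw.py -15.16 7.81 1.215 1.23 1.245;python3 st.py 10
```

```text
clk 15.4 pos [524.   77.5  40.6] R 149.0 delta(pos) 1.2421 delta(yaw) 1.2134 Fcw 5.23 Frad_out 2.49 Fz -4.9 tau [ 0.66  0.91 -0.2 ] ori [-3.139  0.     0.485]
1.23 [-0.11  0.2 ] tw -0.015 abs [-15.265   8.011]
1.245 [-0.21  0.4 ] tw -0.03 abs [-15.365   8.213]
15.4 [524.    77.52  40.59] [-3.139   0.      0.4853] [-4.55  3.6  -4.95] [ 0.656  0.913 -0.203] 11.94
```

View pics/t10.png

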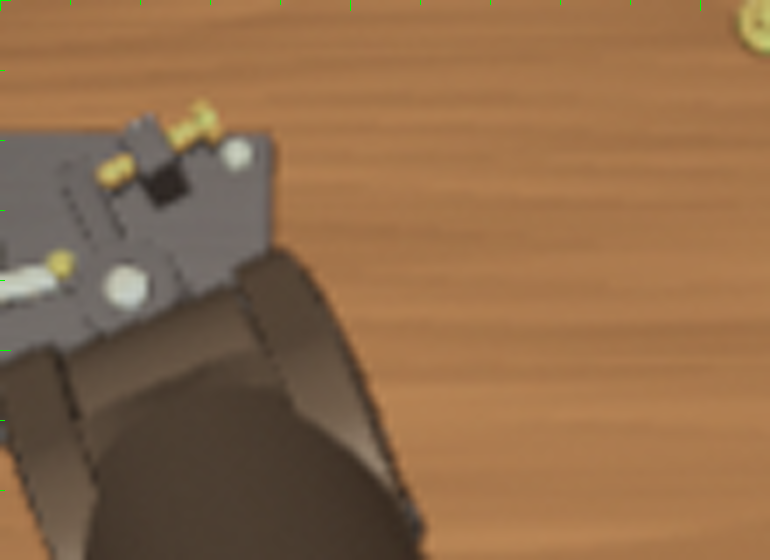

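Request:
apply_moves(plan=[{"dp": [-0.07, 0.13, 0], "twist": [0, 0, -0.01]}, {"dp": [-0.07, 0.13, 0], "twist": [0, 0, -0.01]}])

```text
clock: 15.7
ee_pos: [523.3, 78.9, 40.6]
orientation: [-3.139, 0.0, 0.476]
contact_force: [-4.4, 4.0, -4.9]
grip_width: 12.7
```

```bash
python3 tf.py; python3 sw.py -15.23 7.94 1.225 1.235 1.245
```

```text
clk 15.7 pos [523.3  78.9  40.6] R 149.0 delta(pos) 1.2528 delta(yaw) 1.2229 Fcw 5.48 Frad_out 2.21 Fz -4.9 tau [ 0.67  0.96 -0.2 ] ori [-3.139  0.     0.476]
1.235 [-0.07  0.14] tw -0.01 abs [-15.299   8.078]
1.245 [-0.14  0.27] tw -0.02 abs [-15.365   8.213]
```

Request:
apply_moves(plan=[{"dp": [-0.07, 0.14, 0], "twist": [0, 0, -0.01]}, {"dp": [-0.14, 0.27, 0], "twist": [0, 0, -0.02]}, {"dp": [-0.14, 0.27, 0], "twist": [0, 0, -0.02]}])

```text
clock: 16.0
ee_pos: [522.6, 80.4, 40.7]
orientation: [-3.14, -0.0, 0.456]
contact_force: [-3.5, 3.7, -5.5]
grip_width: 12.2
```

```bash
python3 tf.py; python3 sw.py -15.37 8.21 1.245 1.255 1.265 1.275
```

```text
clk 16.0 pos [522.6  80.4  40.7] R 148.9 delta(pos) 1.2637 delta(yaw) 1.243 Fcw 4.89 Frad_out 1.63 Fz -5.5 tau [0.72 0.79 0.08] ori [-3.14  -0.     0.456]
1.255 [-0.06  0.14] tw -0.01 abs [-15.43    8.348]
1.265 [-0.12  0.27] tw -0.02 abs [-15.494   8.483]
1.275 [-0.19  0.41] tw -0.03 abs [-15.556   8.619]
```

Request:
apply_moves(plan=[{"dp": [-0.04, 0.09, 0], "twist": [0, 0, -0.005]}, {"dp": [-0.08, 0.18, 0], "twist": [0, 0, -0.01]}, {"dp": [-0.08, 0.18, 0], "twist": [0, 0, -0.01]}])

```text
clock: 16.3
ee_pos: [522.3, 81.2, 40.7]
orientation: [-3.141, -0.0, 0.445]
contact_force: [-3.2, 3.0, -6.4]
grip_width: 12.2
```

```bash
python3 tf.py
```

```text
clk 16.3 pos [522.3  81.2  40.7] R 149.0 delta(pos) 1.2692 delta(yaw) 1.2536 Fcw 4.06 Frad_out 1.61 Fz -6.4 tau [0.65 0.76 0.23] ori [-3.141 -0.     0.445]
```

Request:
apply_moves(plan=[{"dp": [-0.04, 0.09, 0], "twist": [0, 0, 0]}, {"dp": [-0.08, 0.18, 0], "twist": [0, 0, 0]}, {"dp": [-0.08, 0.18, 0], "twist": [0, 0, 0]}])

```text
clock: 16.6
ee_pos: [521.8, 82.0, 40.8]
orientation: [3.141, -0.0, 0.444]
contact_force: [-1.0, 0.7, -4.2]
grip_width: 12.3
```

```bash
python3 tf.py
```

```text
clk 16.6 pos [521.8  82.   40.8] R 149.0 delta(pos) 1.2757 delta(yaw) 1.2548 Fcw 1.04 Frad_out 0.68 Fz -4.2 tau [ 0.09  0.38 -0.06] ori [ 3.141 -0.     0.444]
```

Request:
apply_moves(plan=[{"dp": [-0.04, 0.09, 0], "twist": [0, 0, 0]}, {"dp": [-0.08, 0.18, 0], "twist": [0, 0, 0]}, {"dp": [-0.12, 0.27, 0], "twist": [0, 0, 0]}, {"dp": [-0.12, 0.27, 0], "twist": [0, 0, 0]}])

```text
clock: 17.0
ee_pos: [521.0, 83.8, 40.9]
orientation: [3.14, -0.0, 0.442]
contact_force: [1.0, -4.9, -5.6]
grip_width: 12.5
```

```bash
python3 tf.py
```

```text
clk 17.0 pos [521.   83.8  40.9] R 149.0 delta(pos) 1.2889 delta(yaw) 1.2562 Fcw -4.83 Frad_out 1.05 Fz -5.6 tau [-1.1  -0.17 -0.49] ori [ 3.14  -0.     0.442]
```

Request:
apply_moves(plan=[{"dp": [-0.02, 0.04, 0], "twist": [0, 0, -0.01]}, {"dp": [-0.04, 0.09, 0], "twist": [0, 0, -0.02]}, {"dp": [-0.04, 0.09, 0], "twist": [0, 0, -0.025]}, {"dp": [-0.04, 0.09, 0], "twist": [0, 0, -0.025]}])

```text
clock: 17.4
ee_pos: [520.1, 85.7, 40.8]
orientation: [3.141, -0.0, 0.419]
contact_force: [0.5, -5.2, -3.9]
grip_width: 12.6
```

```bash
python3 tf.py
```

```text
clk 17.4 pos [520.1  85.7  40.8] R 149.1 delta(pos) 1.303 delta(yaw) 1.2798 Fcw -4.95 Frad_out 1.54 Fz -3.9 tau [-1.07 -0.14 -0.4 ] ori [ 3.141 -0.     0.419]
```

```bash
python3 st.py 11
```

```text
17.4 [520.13  85.74  40.81] [ 3.1411e+00 -2.0000e-04  4.1890e-01] [ 0.49 -5.16 -3.89] [-1.075 -0.136 -0.405] 12.63
```

View pics/t11.png

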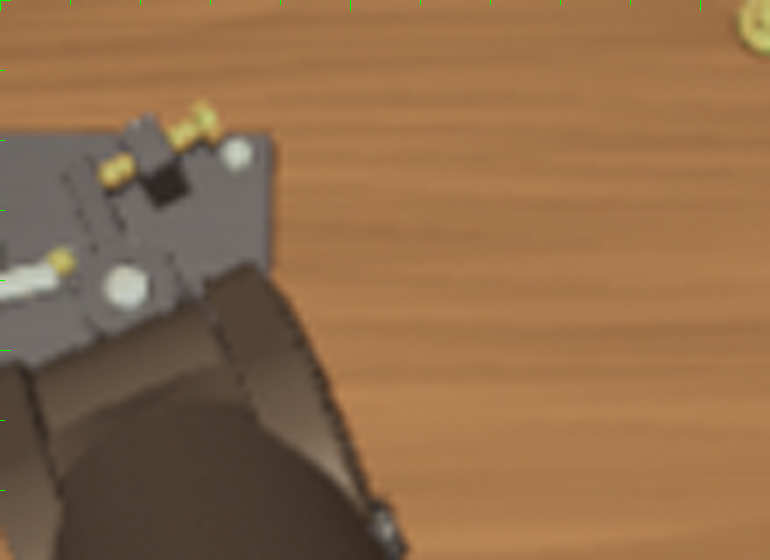

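View pics/s11.png

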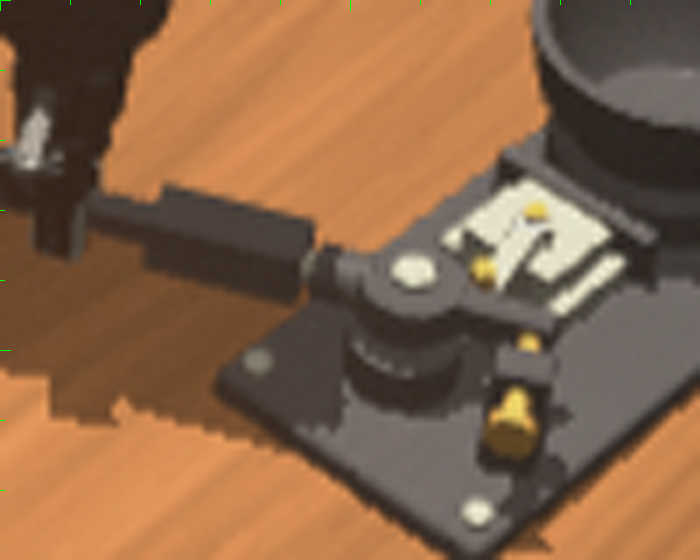

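Request:
apply_moves(plan=[{"dp": [-0.04, 0.09, 0], "twist": [0, 0, -0.01]}, {"dp": [-0.08, 0.18, 0], "twist": [0, 0, -0.015]}, {"dp": [-0.08, 0.18, 0], "twist": [0, 0, -0.015]}])

```text
clock: 17.8
ee_pos: [519.4, 87.5, 40.8]
orientation: [3.141, -0.0, 0.404]
contact_force: [0.9, -6.8, -5.3]
grip_width: 12.4
```

```bash
python3 tf.py
```

```text
clk 17.8 pos [519.4  87.5  40.8] R 149.1 delta(pos) 1.3155 delta(yaw) 1.2949 Fcw -6.68 Frad_out 1.69 Fz -5.3 tau [-1.14 -0.25 -0.49] ori [ 3.141 -0.     0.404]
```

Request:
apply_moves(plan=[{"dp": [-0.04, 0.09, 0], "twist": [0, 0, -0.01]}, {"dp": [-0.08, 0.18, 0], "twist": [0, 0, -0.02]}, {"dp": [-0.08, 0.18, 0], "twist": [0, 0, -0.02]}])

```text
clock: 18.1
ee_pos: [518.8, 89.2, 40.9]
orientation: [3.141, -0.001, 0.384]
contact_force: [0.7, -5.6, -5.0]
grip_width: 12.6
```

```bash
python3 tf.py; python3 st.py 12
```

```text
clk 18.1 pos [518.8  89.2  40.9] R 149.1 delta(pos) 1.3281 delta(yaw) 1.3151 Fcw -5.53 Frad_out 1.36 Fz -5.0 tau [-1.22 -0.28 -0.51] ori [ 3.141e+00 -1.000e-03  3.840e-01]
18.1 [518.75  89.22  40.85] [ 3.1409e+00 -5.0000e-04  3.8360e-01] [ 0.74 -5.65 -5.  ] [-1.221 -0.283 -0.51 ] 12.59
```

View pics/s12.png

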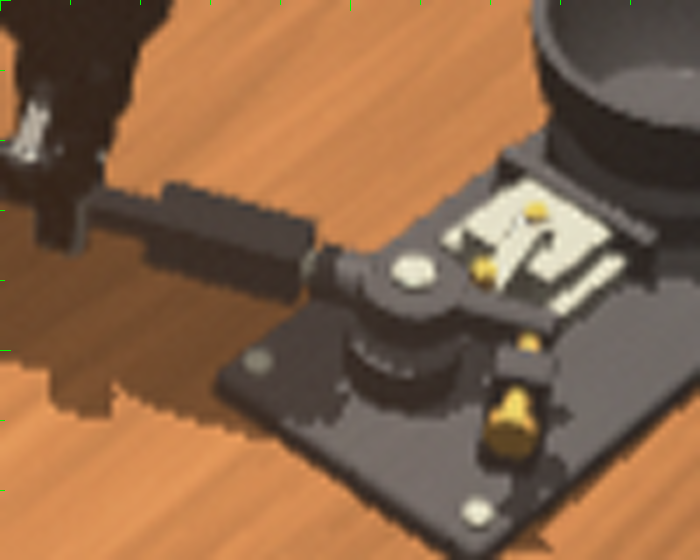

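Request:
apply_moves(plan=[{"dp": [0, 0, 0], "twist": [0, 0, -0.01]}, {"dp": [0, 0, 0], "twist": [0, 0, -0.02]}, {"dp": [0, 0, 0], "twist": [0, 0, -0.03]}, {"dp": [0, 0, 0], "twist": [0, 0, -0.03]}])

```text
clock: 18.6
ee_pos: [518.3, 90.2, 40.8]
orientation: [-3.141, -0.0, 0.355]
contact_force: [-0.2, -2.5, -5.2]
grip_width: 12.2
```

```bash
python3 tf.py
```

```text
clk 18.6 pos [518.3  90.2  40.8] R 149.2 delta(pos) 1.3354 delta(yaw) 1.3437 Fcw -2.32 Frad_out 1.05 Fz -5.2 tau [-0.46 -0.05 -0.13] ori [-3.141 -0.     0.355]
```

Request:
apply_moves(plan=[{"dp": [-0.04, 0.09, 0], "twist": [0, 0, -0.01]}, {"dp": [-0.08, 0.18, 0], "twist": [0, 0, -0.015]}, {"dp": [-0.12, 0.27, 0], "twist": [0, 0, -0.02]}, {"dp": [-0.12, 0.27, 0], "twist": [0, 0, -0.02]}])

```text
clock: 19.0
ee_pos: [517.7, 92.1, 40.9]
orientation: [3.141, -0.001, 0.334]
contact_force: [3.0, -4.6, -4.8]
grip_width: 12.1
```

```bash
python3 tf.py
```

```text
clk 19.0 pos [517.7  92.1  40.9] R 149.1 delta(pos) 1.3491 delta(yaw) 1.365 Fcw -5.32 Frad_out -1.21 Fz -4.8 tau [-0.93 -0.46 -0.32] ori [ 3.141e+00 -1.000e-03  3.340e-01]
```

Request:
apply_moves(plan=[{"dp": [-0.04, 0.09, 0], "twist": [0, 0, -0.01]}, {"dp": [-0.08, 0.18, 0], "twist": [0, 0, -0.015]}, {"dp": [-0.12, 0.27, 0], "twist": [0, 0, -0.02]}, {"dp": [-0.12, 0.27, 0], "twist": [0, 0, -0.02]}])

```text
clock: 19.4
ee_pos: [517.0, 94.1, 40.9]
orientation: [3.14, -0.001, 0.313]
contact_force: [4.5, -7.0, -5.8]
grip_width: 12.5
```

```bash
python3 tf.py
```

```text
clk 19.4 pos [517.   94.1  40.9] R 149.0 delta(pos) 1.3627 delta(yaw) 1.386 Fcw -8.07 Frad_out -1.91 Fz -5.8 tau [-1.42 -0.84 -0.35] ori [ 3.14e+00 -1.00e-03  3.13e-01]
```

```bash
python3 st.py 13; python3 - <<'E'
import cv2,numpy as np
a=[cv2.imread(f"pics/s{n}.png") for n in(9,11,13)]
cv2.imwrite("pics/cmp.png",np.hstack([x[180:420,250:] [:, :260] for x in a]))
a=[cv2.imread(f"pics/t{n}.png") for n in(10,11,13)]
cv2.imwrite("pics/cmpt.png",np.hstack([x[100:340,:260] for x in a]))
E
```

```text
19.4 [517.02  94.07  40.91] [ 3.1402e+00 -1.4000e-03  3.1270e-01] [ 4.46 -6.99 -5.79] [-1.419 -0.844 -0.35 ] 12.55
```

View pics/cmp.png

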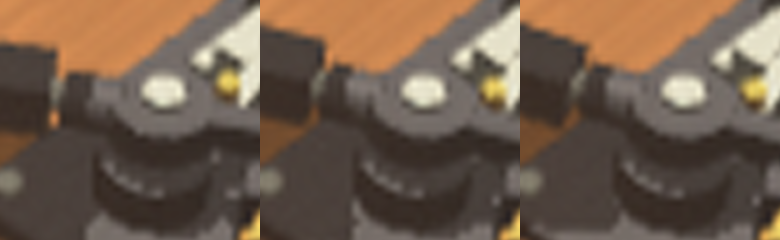

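View pics/cmpt.png

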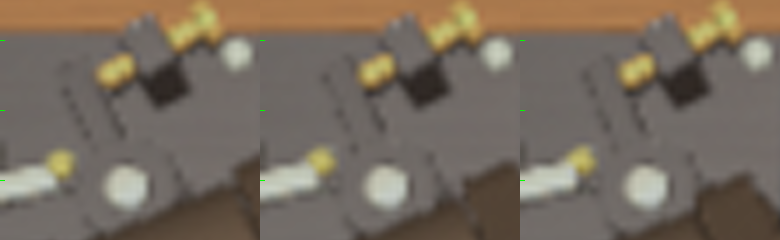

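View pics/s13.png

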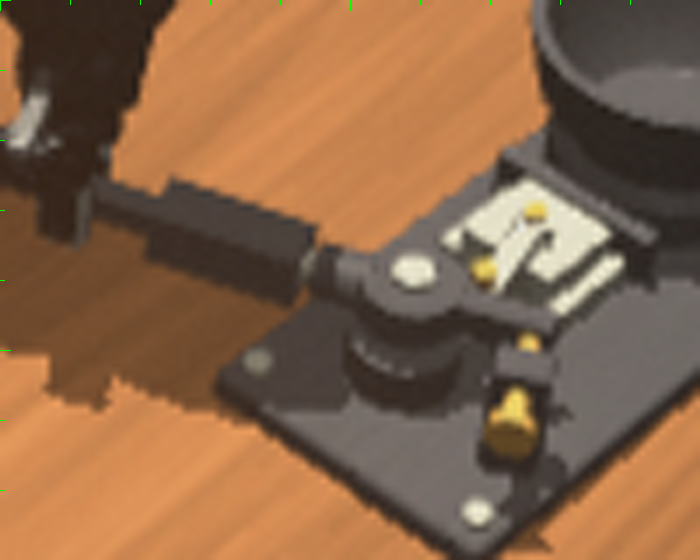

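Request:
apply_moves(plan=[{"dp": [-0.04, 0.09, 0], "twist": [0, 0, -0.005]}, {"dp": [-0.08, 0.18, 0], "twist": [0, 0, -0.01]}, {"dp": [-0.08, 0.18, 0], "twist": [0, 0, -0.01]}])

```text
clock: 19.8
ee_pos: [516.7, 95.3, 41.0]
orientation: [3.14, -0.002, 0.302]
contact_force: [6.3, -9.3, -5.3]
grip_width: 12.5
```

```bash
python3 tf.py
```

```text
clk 19.8 pos [516.7  95.3  41. ] R 148.9 delta(pos) 1.371 delta(yaw) 1.3966 Fcw -10.85 Frad_out -2.94 Fz -5.3 tau [-1.74 -1.1  -0.42] ori [ 3.14e+00 -2.00e-03  3.02e-01]
```

Request:
apply_moves(plan=[{"dp": [-0.02, 0.1, 0], "twist": [0, 0, -0.005]}, {"dp": [-0.04, 0.2, 0], "twist": [0, 0, -0.01]}, {"dp": [-0.04, 0.2, 0], "twist": [0, 0, -0.01]}, {"dp": [-0.04, 0.2, 0], "twist": [0, 0, -0.01]}])

```text
clock: 20.2
ee_pos: [516.3, 96.4, 40.9]
orientation: [3.139, -0.002, 0.292]
contact_force: [6.6, -11.2, -6.3]
grip_width: 12.4
```

```bash
python3 tf.py
```

```text
clk 20.2 pos [516.3  96.4  40.9] R 148.9 delta(pos) 1.3791 delta(yaw) 1.407 Fcw -12.7 Frad_out -2.78 Fz -6.3 tau [-2.29 -1.18 -0.33] ori [ 3.139e+00 -2.000e-03  2.920e-01]
```

Request:
apply_moves(plan=[{"dp": [-0.02, 0.1, 0], "twist": [0, 0, -0.005]}, {"dp": [-0.03, 0.15, 0], "twist": [0, 0, -0.005]}, {"dp": [-0.03, 0.15, 0], "twist": [0, 0, -0.005]}, {"dp": [-0.03, 0.15, 0], "twist": [0, 0, -0.005]}, {"dp": [-0.03, 0.15, 0], "twist": [0, 0, -0.005]}])

```text
clock: 20.7
ee_pos: [516.1, 97.2, 40.9]
orientation: [3.138, -0.001, 0.286]
contact_force: [7.2, -12.8, -5.6]
grip_width: 12.4
```

```bash
python3 tf.py
```

```text
clk 20.7 pos [516.1  97.2  40.9] R 148.9 delta(pos) 1.3848 delta(yaw) 1.4127 Fcw -14.4 Frad_out -2.86 Fz -5.6 tau [-2.75 -1.26 -0.37] ori [ 3.138e+00 -1.000e-03  2.860e-01]
```

Request:
apply_moves(plan=[{"dp": [-0.01, 0.04, 0], "twist": [0, 0, 0]}, {"dp": [-0.01, 0.04, 0], "twist": [0, 0, 0]}, {"dp": [-0.01, 0.04, 0], "twist": [0, 0, 0]}, {"dp": [-0.01, 0.04, 0], "twist": [0, 0, 0]}])

```text
clock: 21.1
ee_pos: [516.0, 97.4, 40.9]
orientation: [3.138, -0.001, 0.286]
contact_force: [6.5, -14.1, -6.5]
grip_width: 12.4
```

```bash
python3 tf.py
```

```text
clk 21.1 pos [516.   97.4  40.9] R 148.9 delta(pos) 1.3859 delta(yaw) 1.4131 Fcw -15.42 Frad_out -1.84 Fz -6.5 tau [-2.81 -1.31 -0.43] ori [ 3.138e+00 -1.000e-03  2.860e-01]
```

```bash
python3 -c "
from sw import D
import numpy as np
for d in (1.34,1.325,1.305): print(d,D(d)-np.array([-16.25,10.40]), 1.41-d)"
```

```text
1.34 [ 0.32284444 -0.880549  ] 0.06999999999999984
1.325 [ 0.40330201 -1.09034824] 0.08499999999999996
1.305 [ 0.5154566  -1.36815846] 0.10499999999999998
```

Request:
apply_moves(plan=[{"dp": [0.1, -0.25, 0], "twist": [0, 0, 0.02]}, {"dp": [0.2, -0.5, 0], "twist": [0, 0, 0.04]}, {"dp": [0.3, -0.75, 0], "twist": [0, 0, 0.06]}, {"dp": [0.32, -0.88, 0], "twist": [0, 0, 0.07]}, {"dp": [0.32, -0.88, 0], "twist": [0, 0, 0.07]}])

```text
clock: 21.6
ee_pos: [517.9, 90.9, 40.8]
orientation: [3.141, -0.0, 0.358]
contact_force: [1.1, -5.3, -4.0]
grip_width: 12.7
```

```bash
python3 tf.py
```

```text
clk 21.6 pos [517.9  90.9  40.8] R 149.3 delta(pos) 1.3409 delta(yaw) 1.3404 Fcw -5.3 Frad_out 0.84 Fz -4.0 tau [-1.24 -0.4  -0.39] ori [ 3.141 -0.     0.358]
```

Request:
apply_moves(plan=[{"dp": [0.1, -0.25, 0], "twist": [0, 0, 0.015]}, {"dp": [0.19, -0.49, 0], "twist": [0, 0, 0.03]}, {"dp": [0.19, -0.49, 0], "twist": [0, 0, 0.03]}, {"dp": [0.19, -0.49, 0], "twist": [0, 0, 0.03]}])

```text
clock: 22.0
ee_pos: [519.2, 87.5, 40.7]
orientation: [-3.141, 0.0, 0.39]
contact_force: [-0.2, -1.5, -4.5]
grip_width: 12.2
```

```bash
python3 tf.py
```

```text
clk 22.0 pos [519.2  87.5  40.7] R 149.3 delta(pos) 1.3164 delta(yaw) 1.3087 Fcw -1.34 Frad_out 0.81 Fz -4.5 tau [-0.3   0.05 -0.08] ori [-3.141  0.     0.39 ]
```

Request:
apply_moves(plan=[{"dp": [-0.2, -0.14, 0], "twist": [0, 0, 0]}, {"dp": [-0.5, -0.25, 0], "twist": [0, 0, 0]}, {"dp": [-0.9, -0.42, 0], "twist": [0, 0, 0]}, {"dp": [-1.37, -0.61, 0], "twist": [0, 0, 0]}, {"dp": [-1.83, -0.8, 0], "twist": [0, 0, 0]}, {"dp": [-1.83, -0.8, 0], "twist": [0, 0, 0]}])

```text
clock: 22.6
ee_pos: [500.0, 78.7, 40.7]
orientation: [3.142, 0.001, 0.389]
contact_force: [-0.6, 0.6, -4.8]
grip_width: 12.5
```

```bash
python3 tf.py; python3 st.py 14
```

```text
clk 22.6 pos [500.   78.7  40.7] R 170.4 delta(pos) 1.3102 delta(yaw) 1.3092 Fcw 0.78 Frad_out 0.31 Fz -4.8 tau [ 0.06 -0.    0.04] ori [3.142e+00 1.000e-03 3.890e-01]
22.6 [500.03  78.66  40.67] [3.1416e+00 1.0000e-03 3.8950e-01] [-0.59  0.6  -4.76] [ 0.062 -0.003  0.04 ] 12.53
```

View pics/s14.png

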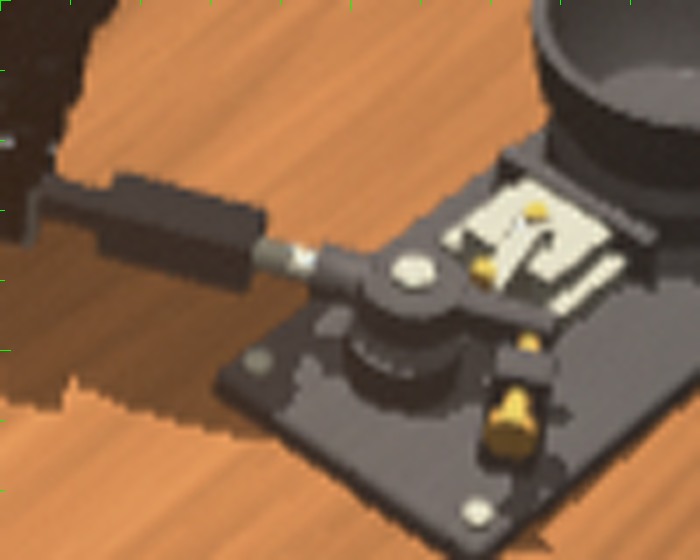

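Request:
apply_moves(plan=[{"dp": [-0.5, -0.2, 0], "twist": [0, 0, 0]}, {"dp": [-1.0, -0.41, 0], "twist": [0, 0, 0]}, {"dp": [-1.6, -0.66, 0], "twist": [0, 0, 0]}, {"dp": [-2.3, -0.95, 0], "twist": [0, 0, 0]}, {"dp": [-3.2, -1.31, 0], "twist": [0, 0, 0]}, {"dp": [-4.2, -1.73, 0], "twist": [0, 0, 0]}, {"dp": [-5.2, -2.14, 0], "twist": [0, 0, 0]}, {"dp": [-5.2, -2.14, 2], "twist": [0, 0, 0]}, {"dp": [-5.2, -2.14, 6], "twist": [0, 0, 0]}, {"dp": [-5.2, -2.14, 11], "twist": [0, 0, 0]}])

```text
clock: 23.7
ee_pos: [446.8, 57.1, 150.6]
orientation: [-3.141, 0.004, 0.39]
contact_force: [1.8, 0.2, -4.5]
grip_width: 12.7
```

```bash
python3 tf.py; python3 st.py 15
```

```text
clk 23.7 pos [446.8  57.1 150.6] R 227.8 delta(pos) 1.311 delta(yaw) 1.3088 Fcw -0.54 Frad_out -1.76 Fz -4.5 tau [-0.02 -0.2  -0.  ] ori [-3.141  0.004  0.39 ]
23.7 [446.8   57.09 150.62] [-3.1408  0.0042  0.3899] [ 1.84  0.17 -4.54] [-0.021 -0.204 -0.003] 12.69
```

View pics/s15.png

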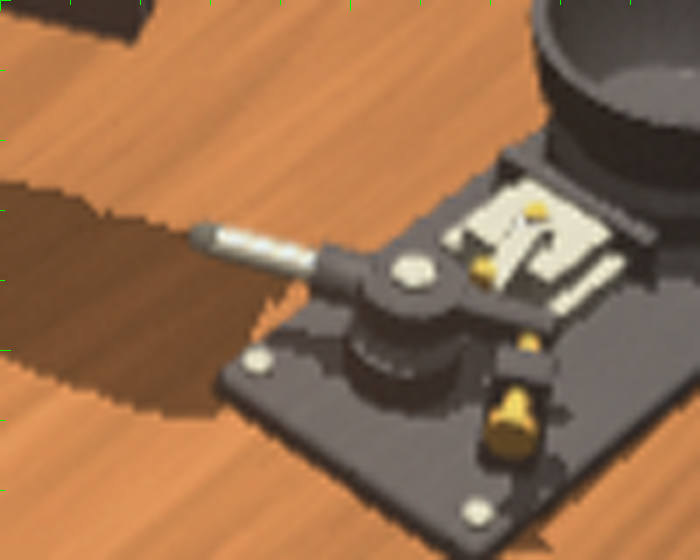

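Request:
apply_moves(plan=[{"dp": [0.5, -2.5, 0], "twist": [0, 0, 0]}, {"dp": [1.1, -6.5, 0], "twist": [0, 0, -0.01]}, {"dp": [1.9, -11, 0], "twist": [0, 0, -0.02]}, {"dp": [2.7, -15.5, 0], "twist": [0, 0, -0.024]}, {"dp": [3.5, -20, 0], "twist": [0, 0, -0.024]}, {"dp": [4.3, -24.5, 0], "twist": [0, 0, -0.024]}, {"dp": [5.1, -29, 0], "twist": [0, 0, -0.024]}, {"dp": [5.9, -33.5, 0], "twist": [0, 0, -0.024]}, {"dp": [6.5, -37.5, 0], "twist": [0, 0, -0.024]}, {"dp": [6.75, -39.2, 0], "twist": [0, 0, -0.024]}])

```text
clock: 24.8
ee_pos: [514.8, -339.2, 149.3]
orientation: [3.14, 0.002, 0.361]
contact_force: [-0.0, -0.1, -4.8]
grip_width: 12.7
```

Request:
apply_moves(plan=[{"dp": [0, 0, 0], "twist": [0, 0, 0]}, {"dp": [0, 0, 0], "twist": [0, 0, 0]}, {"dp": [0, 0, 0], "twist": [0, 0, 0]}, {"dp": [0, 0, 0], "twist": [0, 0, 0]}])

```text
clock: 25.2
ee_pos: [516.8, -332.6, 150.6]
orientation: [-3.141, -0.0, 0.368]
contact_force: [-0.1, -0.8, -4.9]
grip_width: 11.8
```

```bash
python3 - <<'E'
from h import *
s=telemetry.state(); print(s["ee_pos"],s["orientation"],s["contact_force"],s["ft_torque"],s["grip_width"])
T=optics.grab_frame("top"); S=optics.grab_frame("scene")
crop(S,120,180,140,130,5,"s16.png");crop(T,340,130,120,120,5,"t16.png")
cv2.imwrite("pics/cmp2.png",np.hstack([cv2.imread("pics/t2.png"),cv2.imread("pics/t16.png")])[:, :])
E
python3 -c "
import cv2;a=cv2.imread('pics/cmp2.png');cv2.imwrite('pics/cmp2.png',cv2.resize(a,(800,400)))"
```

```text
[ 516.75565768 -332.57788535  150.60374821] [-3.14085319e+00 -1.37990000e-04  3.67783709e-01] [-0.13730577 -0.84378048 -4.88542498] [-0.01251921 -0.00594453  0.02138502] 11.814449510893558
```

View pics/t16.png

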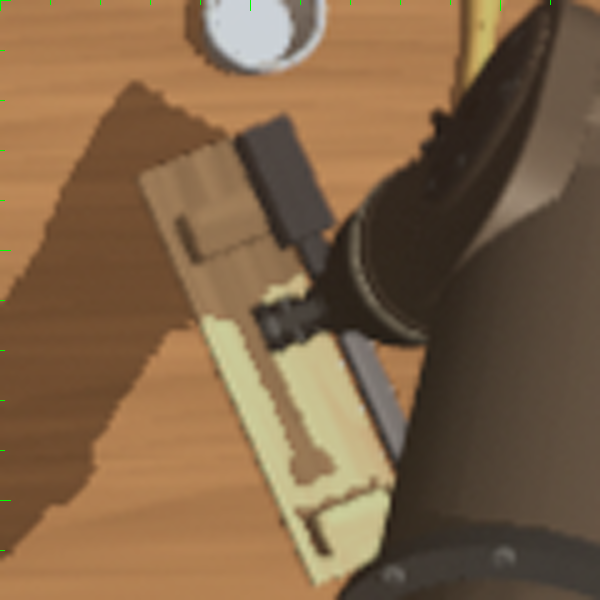

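View pics/s16.png

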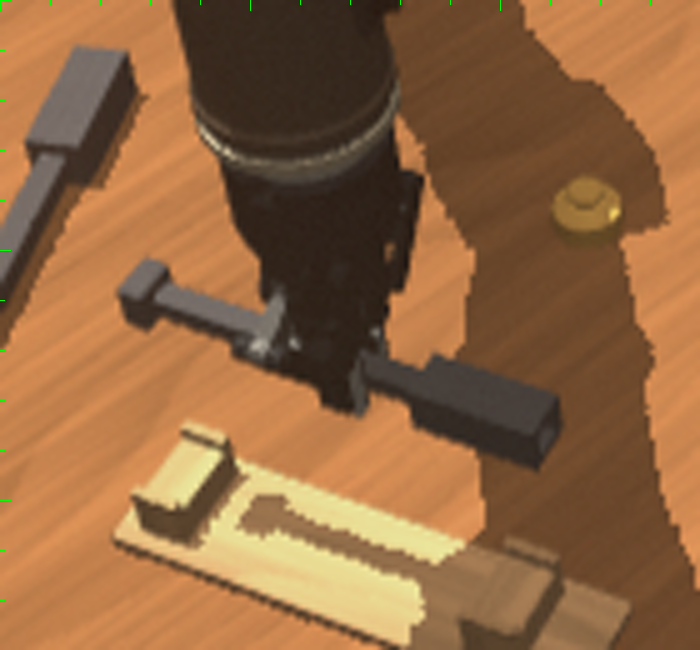

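Request:
apply_moves(plan=[{"dp": [-0.12, -0.3, 0], "twist": [0, 0, 0]}, {"dp": [-0.12, -0.3, -3], "twist": [0, 0, 0]}, {"dp": [-0.12, -0.3, -6.5], "twist": [0, 0, 0]}, {"dp": [-0.12, -0.3, -9], "twist": [0, 0, 0]}, {"dp": [-0.12, -0.3, -10.8], "twist": [0, 0, 0]}, {"dp": [-0.12, -0.3, -10.8], "twist": [0, 0, 0]}, {"dp": [-0.12, -0.3, -10.8], "twist": [0, 0, 0]}])

```text
clock: 26.0
ee_pos: [515.6, -337.5, 43.1]
orientation: [3.141, 0.0, 0.366]
contact_force: [0.2, -0.3, -4.5]
grip_width: 12.6
```

```bash
python3 - <<'E'
from h import *
s=telemetry.state(); print(s["ee_pos"],s["orientation"],s["contact_force"],s["ft_torque"],s["grip_width"])
T=optics.grab_frame("top"); S=optics.grab_frame("scene")
crop(S,135,245,125,85,6,"s17.png");crop(T,350,150,90,100,6,"t17.png")
E
```

```text
[ 515.57568975 -337.49487942   43.14240087] [3.14139549e+00 8.58390828e-07 3.65682121e-01] [ 0.15839008 -0.27876306 -4.47571376] [-0.01598014 -0.04955944 -0.01568213] 12.613983418336296
```

View pics/t17.png

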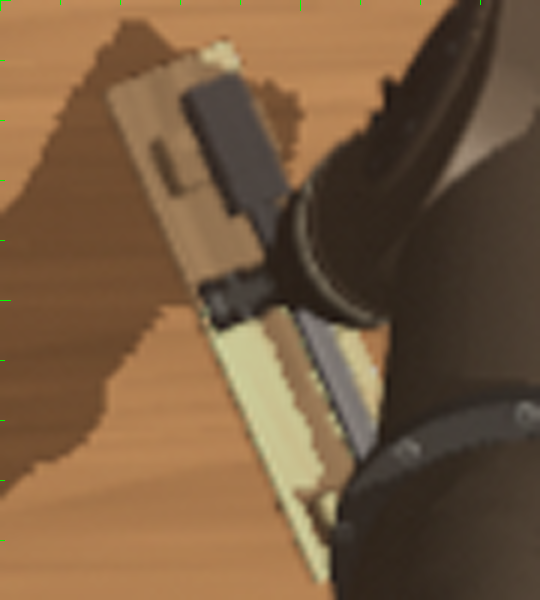

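View pics/s17.png

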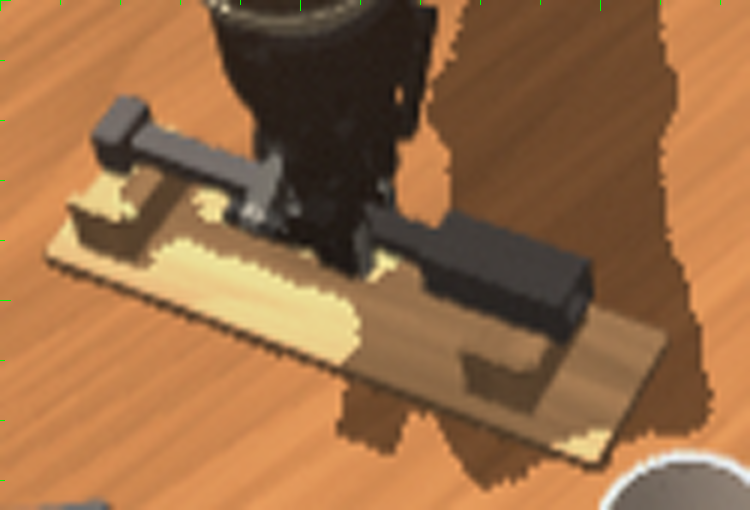

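Request:
apply_moves(plan=[{"dp": [-0.16, 0.23, 0], "twist": [0, 0, 0]}, {"dp": [-0.16, 0.23, -0.4], "twist": [0, 0, 0]}, {"dp": [-0.16, 0.23, -0.8], "twist": [0, 0, 0]}, {"dp": [-0.16, 0.23, -1.2], "twist": [0, 0, 0]}, {"dp": [-0.16, 0.23, -1.2], "twist": [0, 0, 0]}, {"dp": [-0.16, 0.23, -1.2], "twist": [0, 0, 0]}])

```text
clock: 26.7
ee_pos: [513.6, -334.9, 30.4]
orientation: [-3.141, 0.0, 0.366]
contact_force: [-0.2, 0.6, -4.1]
grip_width: 12.1
```

```bash
python3 st.py
```

```text
26.7 [ 513.64 -334.94   30.44] [-3.1412e+00  4.0000e-04  3.6570e-01] [-0.19  0.57 -4.08] [-0.008 -0.019  0.035] 12.11
```

Request:
apply_moves(plan=[{"dp": [0.03, 0, -0.15], "twist": [0, 0, 0]}, {"dp": [0.03, 0, -0.3], "twist": [0, 0, 0]}, {"dp": [0.03, 0, -0.35], "twist": [0, 0, 0]}, {"dp": [0.03, 0, -0.35], "twist": [0, 0, 0]}, {"dp": [0.03, 0, -0.35], "twist": [0, 0, 0]}])

```text
clock: 27.2
ee_pos: [514.1, -335.0, 27.2]
orientation: [3.142, 0.0, 0.366]
contact_force: [-0.0, -0.3, -3.6]
grip_width: 12.6
```

```bash
python3 st.py
```

```text
27.2 [ 514.1  -334.97   27.23] [3.1415 0.     0.3657] [-0.01 -0.34 -3.59] [ 0.012  0.04  -0.008] 12.59
```

Request:
apply_moves(plan=[{"dp": [0, 0, -0.05], "twist": [0, 0, 0]}, {"dp": [0, 0, -0.1], "twist": [0, 0, 0]}, {"dp": [0, 0, -0.1], "twist": [0, 0, 0]}])

```text
clock: 27.5
ee_pos: [514.2, -335.1, 26.9]
orientation: [3.141, -0.0, 0.366]
contact_force: [-3.4, 0.8, 5.4]
grip_width: 12.5
```

```bash
python3 st.py
```

```text
27.5 [ 514.19 -335.08   26.9 ] [ 3.1412e+00 -3.0000e-04  3.6570e-01] [-3.45  0.81  5.36] [0.34  0.532 0.001] 12.49
```

Request:
apply_moves(plan=[{"dp": [0, 0, 0.05], "twist": [0, 0, 0]}, {"dp": [0, 0, 0.05], "twist": [0, 0, 0]}, {"dp": [0, 0, 0.05], "twist": [0, 0, 0]}], squeeze=20)

```text
clock: 27.8
ee_pos: [514.2, -335.0, 26.9]
orientation: [3.141, -0.0, 0.366]
contact_force: [-1.6, 0.3, 2.7]
grip_width: 12.7
```

Request:
apply_moves(plan=[{"dp": [0, 0, 0], "twist": [0, 0, 0]}, {"dp": [0, 0, 0], "twist": [0, 0, 0]}, {"dp": [0, 0, 0], "twist": [0, 0, 0]}, {"dp": [0, 0, 0], "twist": [0, 0, 0]}, {"dp": [0, 0, 0], "twist": [0, 0, 0]}, {"dp": [0, 0, 0], "twist": [0, 0, 0]}, {"dp": [0, 0, 0], "twist": [0, 0, 0]}, {"dp": [0, 0, 0], "twist": [0, 0, 0]}], fingers=-1)

```text
clock: 28.6
ee_pos: [514.1, -335.0, 26.7]
orientation: [3.142, 0.0, 0.366]
contact_force: [-0.1, -0.0, 0.6]
grip_width: 85.6
```

```bash
python3 st.py
```

```text
28.6 [ 514.09 -334.98   26.72] [3.1416 0.     0.3657] [-0.09 -0.05  0.59] [-0.03  -0.027 -0.037] 85.58
```

Fully released. I'll rise straight up, then move back to clear the view.

Request:
apply_moves(plan=[{"dp": [0, 0, 2], "twist": [0, 0, 0]}, {"dp": [0, 0, 5], "twist": [0, 0, 0]}, {"dp": [0, 0, 9], "twist": [0, 0, 0]}, {"dp": [0, 0, 13], "twist": [0, 0, 0]}, {"dp": [0, 0, 17], "twist": [0, 0, 0]}, {"dp": [-4, 1, 20], "twist": [0, 0, 0]}, {"dp": [-8, 3, 20], "twist": [0, 0, 0]}, {"dp": [-12, 5, 20], "twist": [0, 0, 0]}, {"dp": [-15, 8, 20], "twist": [0, 0, 0]}, {"dp": [-15, 12, 20], "twist": [0, 0, 0]}])

```text
clock: 29.6
ee_pos: [359.8, -215.6, 226.7]
orientation: [3.141, 0.002, 0.36]
contact_force: [1.6, 0.4, 0.6]
grip_width: 85.0
```

```bash
python3 - <<'E'
from h import *
T=optics.grab_frame("top"); S=optics.grab_frame("scene")
cv2.imwrite("pics/scene_end.png",S["img"]);cv2.imwrite("pics/top_end.png",T["img"])
crop(S,135,255,125,75,6,"s18.png");crop(T,360,150,80,100,6,"t18.png")
s=telemetry.state();print(s["ee_pos"],s["contact_force"])
E
```

```text
[ 363.27799529 -210.80646749  227.05056956] [ 1.59220773 -0.63742749  0.1505707 ]
```

View pics/s18.png

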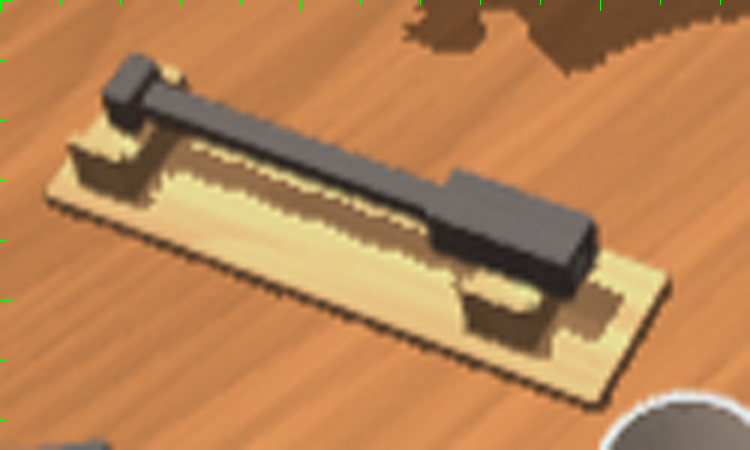

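View pics/t18.png

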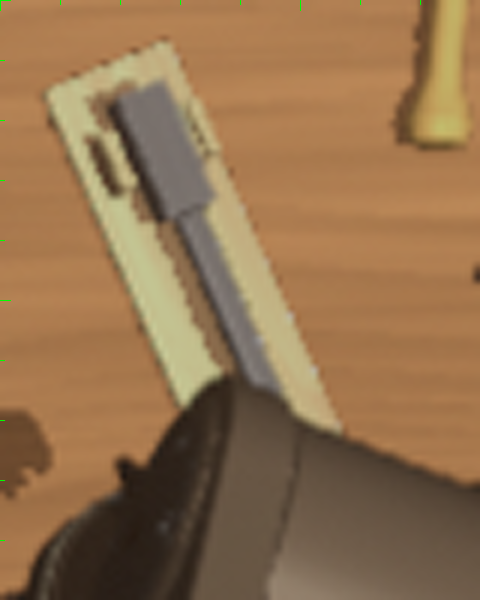

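View pics/scene_end.png

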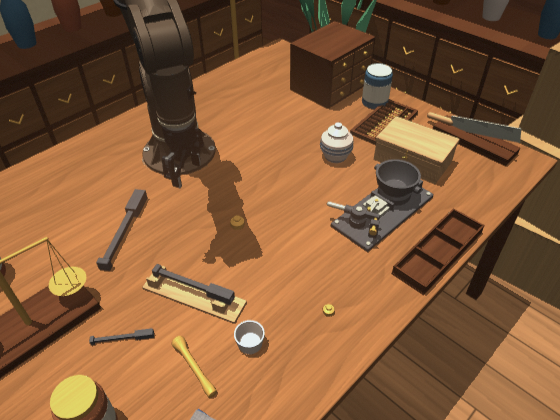

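View pics/top_end.png

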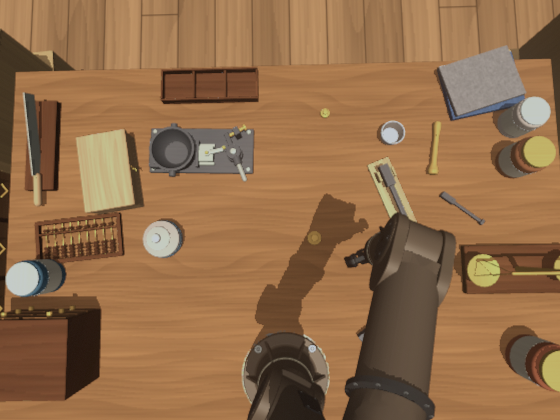

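The bar lies where it started: its socket block is at crop (452,172)–(593,222), as at the beginning. The lever is on its screw and nothing else has moved. I'll let the arm settle and then hand in.

Request:
apply_moves(plan=[{"dp": [0, 0, 0], "twist": [0, 0, 0]}, {"dp": [0, 0, 0], "twist": [0, 0, 0]}, {"dp": [0, 0, 0], "twist": [0, 0, 0]}, {"dp": [0, 0, 0], "twist": [0, 0, 0]}, {"dp": [0, 0, 0], "twist": [0, 0, 0]}])

```text
clock: 30.2
ee_pos: [364.1, -215.4, 226.5]
orientation: [-3.141, 0.0, 0.365]
contact_force: [0.2, -0.5, 0.4]
grip_width: 85.5
```

```bash
python3 st.py; python3 -c "
from plant import job
print(job.close_job())"
```

```text
30.2 [ 364.11 -215.4   226.53] [-3.1413e+00  3.0000e-04  3.6500e-01] [ 0.23 -0.51  0.42] [0.007 0.013 0.025] 85.5
the job is handed in; nothing more can be done
None
```

I handed the job in at 30.2 s with every step carried out; handing in gives no verdict, so the result rests on my own checks.

- **Fitting the bar:** I pushed the bar onto the stub of the open lever until I felt the bore floor (about 5 N).
- **Throwing the lever:** I swung it slowly past its dead point at about 0.5 rad/s or less, holding it back as the spring took over, until it met the stop at roughly 1.3 rad from open.
- **Pressing home:** I held about 13 to 15.4 N at the handle for around a second. By my estimate that put about 50 N on the stop screw, but I could not measure the stop force directly.
- **Returning the bar:** I drew the bar straight off and laid it back on its rest.

**Last checks:**
- In the scene view the bar lies level on both blocks, within about a pixel (2 to 3 mm) of where it started. The arm hid its far end in the final top view.
- The lever stayed on the screw after the bar came off.
- The bystanders look unmoved in both views, and the gripper is clear with no contact force.

**One disagreement:** the bar's play on the stub was larger than I expected. Pressing took about 17 mm of handle travel and some extra twist before the force built up.

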